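# Load the dish reader

### The job

Set the clear petri dish flat on the open end of the dish reader, slide it between the converging guides until it is fully home under the white bridge, and only then swing the orange gate fully shut behind it. Leave the weighing boat, the beaker and the capped vial where they stand.

Things in the scene. Friction and masses are not known exactly. Their poses are not given: they have to be found in the camera images.
- dish_center (a point): Clear round petri dish, 63 mm across, 16 mm high, 20 to 45 g, slippery, flat on a 2 mm blue mat at the left of the worktop (the white square weighing boat is near it). The point is its centre, half-way up. Between the mat and the dish reader stands a blue centrifuge with its clear lid shut, about 150 mm across and 130 mm high: carry the dish over it.
- nest (a point): Where the dish's centre (half-way up) lies when fully home in the reader, 16 mm over the worktop. Axes: x along the way in, from the open end towards the bridge; y to the left of it; z up. Two rubber pads under the bridge form a V that stops the dish here; its near edge is then at x = -32 mm, still outside the bridge. It cannot be lowered in from above. Sliding it needs a few newtons at most.
- apron (a point): Middle of the bare open end of the dish reader's dark stage plate, on its top surface, 8 mm over the worktop, 112 mm before the nest on its centre line; axes as the nest's. The reader is fixed. The plate runs from x = -150 to +60 mm of the nest, y = -78 to +65 mm, and is bare from x = -150 to -75 mm.
- gate (a joint): Angle of the orange gate arm, rad: 0 = shut, at a firm stop (arm square across the way, 2 mm behind a dish that is home), growing as it opens, to 2.2; starts at 1.7 to 2.1. It turns about an upright pin; seen from above it shuts clockwise. It moves level above the rails, 17 to 24 mm over the worktop, with light friction (0.5 N at the knob), and stays where left.
- gate_knob (a point): Upright round orange knob at the free end of the gate arm, 12 mm in diameter, from 24 to 63 mm over the worktop; the point is on its axis 49 mm over the worktop, 68 mm from the pin. Can be pushed, or taken between the fingers and led round.
- gate_pivot (a point): Axis of the gate's pin, at the same height as the knob's point; 38 mm before the nest and 62 mm to its right.
- boat: White square weighing boat, 50 x 50 x 15 mm, loose, on the blue mat near the dish; origin at the centre of its underside. Bystander.
- beaker: Small glass beaker, 44 x 51 x 61 mm, loose; origin at the centre of its underside. Bystander.
- vial: Glass vial with white cap, 27 mm across, 60 mm high, loose; origin at the centre of its underside. Bystander.
- guides (a point): Middle of the mouth between the two metal guide rails, on the stage's top, 75 mm before the nest; axes as the nest's. The smooth, low-friction rails' tops are 7 mm over the stage. They converge at 20 degrees each, from 113 mm apart here to 67 mm apart 63 mm further on, then run parallel into the bridge.
- bridge (a point): Middle of the near top edge of the white bridge over the nest, 36 mm over the worktop; axes as the nest's. The bridge runs from x = -5 to +45 mm of the nest, 95 mm wide; the way through under it is 22 mm high. A short dark lens on top reaches 55 mm over the worktop.
There are look-alikes about, which are no part of the job. What is shaped like the part that bears dish_center but brown, green or pink is not meant.

How it is judged:
On the way:
1. the dish is fully home in the guides while the gate is still open (horizontal distance between dish_center and nest below 0.004 m and angle between dish_center's own z axis and vertical below 0.08 rad and z of dish_center in the frame of nest below 0.004 m and value of joint gate above 0.8 rad), for 0.2 s.
At the end, for the whole second after the job is handed in: The dish lies flat on the stage, right way up, its centre within 4 mm of the nest, at rest, and the gate is shut to within 0.1 rad (horizontal distance between dish_center and nest below 0.004 m and z of dish_center in the frame of nest below 0.004 m and angle between dish_center's own z axis and vertical below 0.08 rad and value of joint gate below 0.1 rad and linear speed of dish below 0.01 m/s); the robot touches nothing.
It fails at once if the weighing boat, beaker or vial is moved more than 20 mm or knocked over (distance of any of boat, beaker, vial from where it was at the start of the episode above 0.02 m or angle between any of beaker, vial's own z axis and vertical above 0.5 rad).
It also fails if it takes over 72 s, if anything falls off the work surface, if the arm or the gripper's body presses on something with over 40 N, if the wrist force passes 120 N, or if a joint passes its speed limit or range.

### The arm

A 6-joint arm with a two-finger parallel gripper is mounted at the origin on a cart in front of the work surface, level with it; the furniture and walls round the work are solid. World frame = base frame: x ahead of the robot, y to its left, z up, the work surface at z = 0. Lengths are in m, angles in rad, forces in N, time in s.
With the tool pointing down it reaches from about 0.375 to 0.925 m from the base axis. Payload 5.7 kg.
Tool frame: the origin (TCP) lies on the centre line of the jaws, within the pads' length; the fingertips stand 25 mm ahead of it and the grasp point (between the pads) lies 6 mm ahead of it; z points along the fingers, y is the direction in which the jaws open and shut (so a half turn about z gives the same grasp; the last joint's range is limited). The gripper opens to 88 mm and grips with 3 to 60 N. Pads are 20 mm wide; open, the fingers measure 115 mm over their backs; the gripper's body (75 mm by 178 mm) begins 61 mm behind the grasp point.
Start: joints at [-1.445, 0.359, 1.51, -0, 1.272, -0.115], TCP at [0.143, -0.583, 0.222] pointing down, gripper open.
Joint ranges: [-2.97, 2.97], [-1.01, 2.36], [0.21, 2.38], [-0.96, 4.11], [0.2, 2.71], [-2.98, 2.98]. Speed limits (rad/s): [2.39, 2.39, 3.14, 3.14, 3.14, 3.14].

### API

Orientations are given as a unit quaternion [x, y, z, w].
In Python, from cell import state, camera, camera_params, finish_job gives the robot as it stands.
- The arm moves only by the shell command python3 -m handwheel 'ROWS'. ROWS is JSON, a list of rows, each a list of 3 entries, a list of its own where there are three numbers: the gripper command: -1 is fully open, 1 is shut, values between are in proportion, then the shift along the tool's x, y, z in m, then the turn, a rotation vector about the tool's x, y, z in degrees. A call has 1 to 8 rows; each row shifts and turns the pose as measured when the row begins, along the tool's axes as they then stand; what a row does not reach is not made up. A row lasts 1/10 s, in which the tool goes at most 50 mm and 8.59 degrees, less where a joint would pass 70% of its speed; a pose out of reach is approached as far as the arm can. A call is refused whole if a number of a shift passes 0.05 or a number of a turn 8.59, either way. A call with a gripper value outside its range is refused whole. The fingers move at their own pace and stop on an object; the grip force is fixed at half the most. Time passes only in rows, so rows that do not move let the fingers close. It gives the time, the measured TCP pose, the force and the opening at its end, in the units of the state.
- state(): the state, without advancing time (a new reading comes with each control period).
- camera(name): name is "scene" or "top"; returns the picture (400x640x3 uint8, blue, green, red); there is no depth.
- camera_params(name): a dict with "fx", "fy", "cx", "cy" (pixels), "D" ([k1, k2, p1, p2, k3] as OpenCV has them; the pictures are not rectified), "R" (3x3) and "t" (3): a world point X has camera coordinates R X + t. Camera axes: x right, y down, z forward; pixel columns grow to the right and rows downward; lengths in m; the calibration is good to about 2 mm. A picture is of the moment at which its call begins. camera_params takes no time and is no camera call.
- finish_job(): hands the job in, once; it reports no verdict.
The state is a dict: "time": time; "joints": joint angles; "dq": joint speeds; "joint_torque": joint torques, N m; "ee_pos": TCP position; "tool_rot": TCP orientation; "force": force on the tool from outside, world axes, zero at the start; "ft_torque": the same for the moment, N m; "gripper_width": finger opening in m.
Only numpy, scipy, OpenCV 4.12 (cv2) and the standard library are available. Lean on these libraries where they do the work, as an engineer would, in place of code of your own. Each camera call takes 0.05 s, during which the arm holds its last target.

## Working session

There is one attempt and no reset: what is moved stays moved. The work goes in short steps, Python scripts to look and compute and a shell command to move; the robot and the scene stay as the last step left them, time stands still between calls to the robot, and variables do not carry over. Pictures are saved under pics/ and viewed, and the job is handed in when it is done.

```bash
mkdir -p pics; ls
python3 - <<'E'
from cell import *
import cv2
for n in("scene","top"):
    im=camera(n); cv2.imwrite(f"pics/{n}0.png",im)
    print(n,camera_params(n))
print(state())
E
```

```text
pics
scene {'fx': 363.79575366864486, 'fy': 363.79575366864486, 'cx': 321.36381723751566, 'cy': 195.91674977152311, 'D': array([-0.08453106,  0.        ,  0.        ,  0.        ,  0.        ]), 'R': array([[-0.83696009, -0.54724035,  0.00508054],
       [-0.4140773 ,  0.62717339, -0.659692  ],
       [ 0.3578237 , -0.55423961, -0.7515189 ]]), 't': array([0.40860288, 0.32592078, 0.88166667])}
top {'fx': 467.4541841754604, 'fy': 467.4541841754604, 'cx': 317.8153935143976, 'cy': 197.38733079123728, 'D': array([-0.00317599,  0.        ,  0.        ,  0.        ,  0.        ]), 'R': array([[ 0.02412478, -0.9996403 ,  0.01171641],
       [-0.99040859, -0.02549361, -0.13579728],
       [ 0.13604713, -0.00832795, -0.99066736]]), 't': array([-0.09810033,  0.57111782,  1.78307355])}
{'time': 0.1, 'joints': array([-1.44512428e+00,  3.59428281e-01,  1.51133204e+00, -9.10387322e-06,
        1.27250991e+00, -1.15123898e-01]), 'dq': array([-8.72244055e-05, -1.05551959e-03, -1.58769169e-03, -1.75364643e-04,
        2.25575313e-04, -3.26084804e-04]), 'joint_torque': array([-1.19165779e-03, -5.16357243e+01, -2.71407813e+01,  6.73936307e-02,
        2.75558629e-02, -2.68049621e-05]), 'ee_pos': array([ 0.14298063, -0.58206062,  0.22109347]), 'tool_rot': array([ 9.92760404e-01,  1.20108600e-01, -8.77357280e-06, -8.38756358e-04]), 'force': array([ 0.54209998, -0.2694321 ,  0.16681324]), 'ft_torque': array([0.00710267, 0.0543499 , 0.02054301]), 'gripper_width': 0.0878780319431084}
```

View pics/scene0.png

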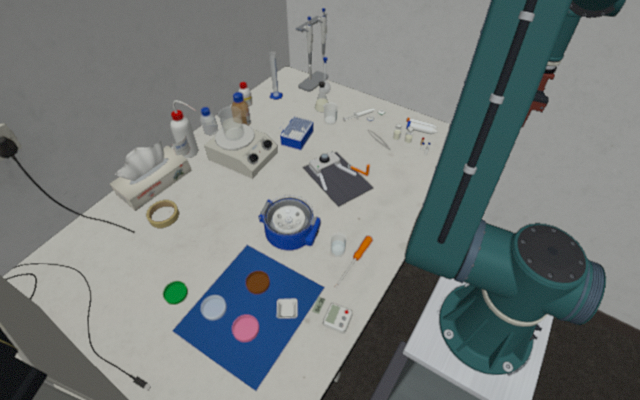

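View pics/top0.png

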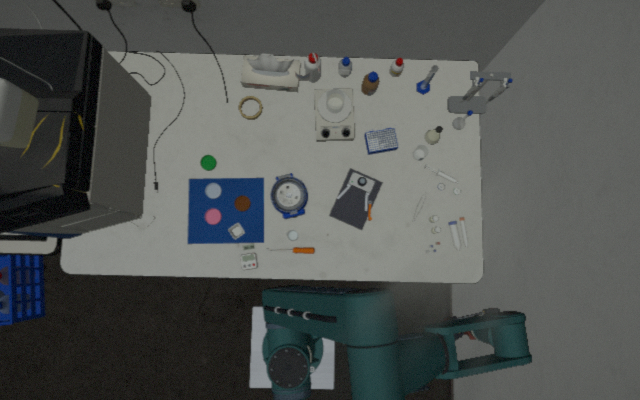

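The clear dish is at about top (213,190) and scene (213,307). The reader is at top (357,198), and the centrifuge between them is at (290,196). Next I'll enlarge these areas.

Run:
```python
import cv2
t=cv2.imread("pics/top0.png"); s=cv2.imread("pics/scene0.png")
def c(im,x,y,w,h,k,n): cv2.imwrite(n,cv2.resize(im[y:y+h,x:x+w],None,fx=k,fy=k,interpolation=cv2.INTER_CUBIC))
c(t,320,160,75,75,8,"pics/t_reader.png")
c(t,180,150,130,110,6,"pics/t_mat.png")
c(s,290,135,100,80,8,"pics/s_reader.png")
c(s,170,235,190,150,4,"pics/s_mat.png")
```

```text
(no output)
```

View pics/t_reader.png

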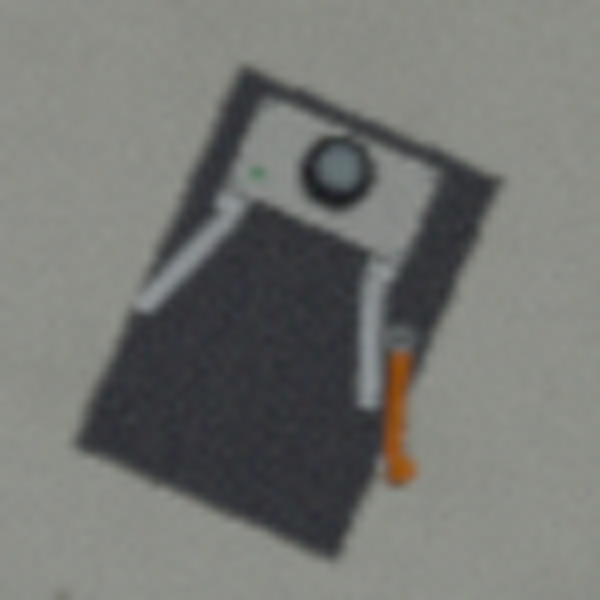

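View pics/t_mat.png

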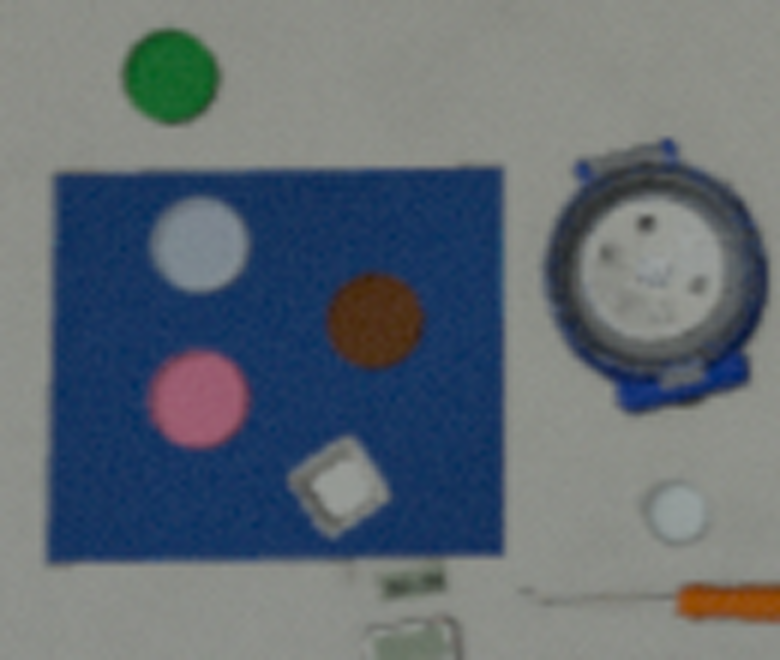

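View pics/s_reader.png

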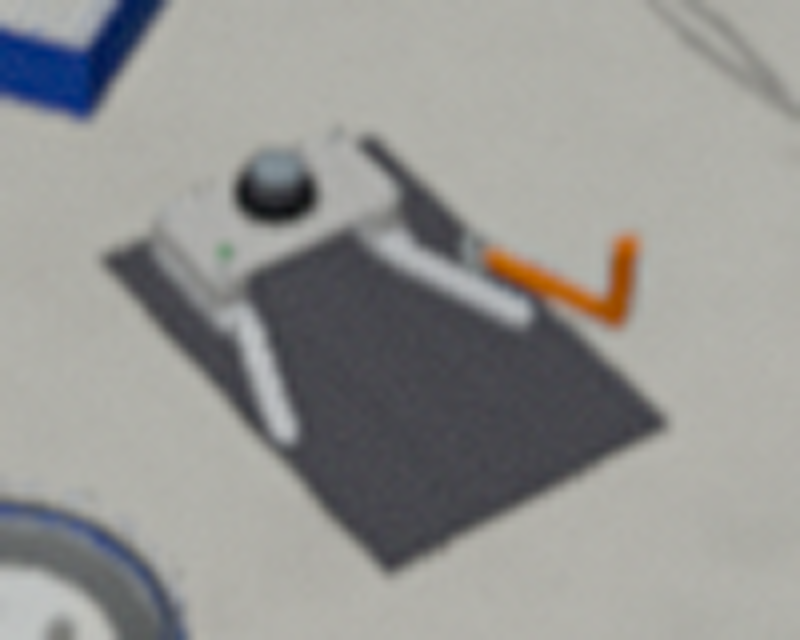

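View pics/s_mat.png

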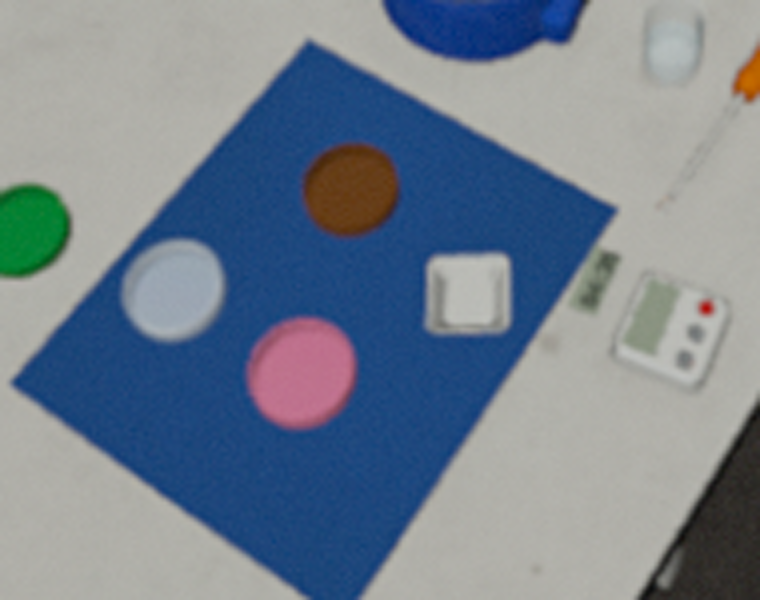

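```bash
cat > h.py <<'E'
import numpy as np, cv2
from cell import *
from scipy.optimize import least_squares
def proj(n,P):
    p=camera_params(n); K=np.array([[p['fx'],0,p['cx']],[0,p['fy'],p['cy']],[0,0,1]])
    return cv2.projectPoints(np.array(P,float).reshape(-1,1,3),cv2.Rodrigues(p['R'])[0],p['t'],K,p['D'])[0].reshape(-1,2)
def back(n,uv,z):
    p=camera_params(n); K=np.array([[p['fx'],0,p['cx']],[0,p['fy'],p['cy']],[0,0,1]])
    q=cv2.undistortPoints(np.array(uv,float).reshape(-1,1,2),K,p['D']).reshape(-1,2)
    d=np.c_[q,np.ones(len(q))]@p['R']; C=-p['R'].T@p['t']
    return C+d*((z-C[2])/d[:,2])[:,None]
def crop(uv,x0,y0,k): return (np.array(uv,float)+.5)/k-.5+[x0,y0]
E
python3 - <<'E'
from h import *
N=np.array([[60,65],[60,-78],[-150,-78],[-150,65]])/1e3
a=back('top',crop([[245,67],[500,180],[337,558],[78,443]],320,160,8),.008)
b=back('scene',crop([[105,258],[665,425],[390,572]],290,135,8),.008)
M=N[[0,2,3]]
def r(v,sets):
    R=np.array([[np.cos(v[2]),-np.sin(v[2])],[np.sin(v[2]),np.cos(v[2])]])
    return np.concatenate([(n@R.T+v[:2]-m[:,:2]).ravel() for n,m in sets])
for s in([(N,a)],[(M,b)],[(N,a),(M,b)]):
    q=least_squares(r,[.5,-.1,0.5],args=(s,)); print(q.x,(q.fun*1e3).round(1))
print(back('top',crop([[199,245]],180,150,6),.018),back('scene',crop([[176,287]],170,235,4),.018))
print('boat',back('top',crop([[339,486]],180,150,6),.01),back('scene',crop([[469,293]],170,235,4),.01))
print('knob top',back('top',crop([[401,470]],320,160,8),.063),back('scene',crop([[628,238]],290,135,8),.063))
print('pivot',back('top',crop([[400,338]],320,160,8),.026),'vial',back('top',crop([[678,512]],180,150,6),.06))
E
```

```text
[ 0.62165456 -0.24651804 -0.3952614 ] [ 2.   1.2  1.  -2.6 -2.2 -1.  -0.7  2.4]
[ 0.62094462 -0.2430929  -0.40545611] [ 1.6  0.4 -2.6 -2.1  1.   1.7]
[ 0.62141421 -0.24504466 -0.40058719] [ 1.9  2.3  0.2 -1.3 -2.5  1.4 -0.3  4.5  1.9 -1.1 -2.1 -4.9  0.8 -0.8]
[[0.59341993 0.33089594 0.018     ]] [[0.59348537 0.332027   0.018     ]]
boat [[0.4379965  0.23281256 0.01      ]] [[0.44124035 0.230025   0.01      ]]
knob top [[ 0.49440575 -0.28420969  0.063     ]] [[ 0.49682366 -0.28801753  0.063     ]]
pivot [[ 0.56293445 -0.28760425  0.026     ]] vial [[0.42379764 0.00897851 0.06      ]]
```

The two cameras agree on the dish at (0.593, 0.331). The nest is at (0.621, -0.245) with yaw -0.40, and the predicted pivot matches the seen one to 1 mm. I'll turn the jaws so that tool y lies along nest x and tool x along nest y.

```bash
python3 -m handwheel '[[-1,[0,0,0],[0,0,-7.6]],[-1,[0,0,0],[0,0,-7.6]],[-1,[0,0,0],[0,0,-7.6]],[-1,[0,0,0],[0,0,-7.6]],[-1,[0,0,0],[0,0,-7.6]],[-1,[0,0,0],[0,0,-7.6]],[-1,[0,0,0],[0,0,-7.6]]]'
cat >> h.py <<'E'
from scipy.spatial.transform import Rotation as Ro
NEST=np.array([.6214,-.245]); YAW=-.4005
def nest2w(x,y):
    c,s=np.cos(YAW),np.sin(YAW); return NEST+[c*x-s*y,s*x+c*y]
def w2nest(p):
    c,s=np.cos(YAW),np.sin(YAW); d=np.array(p[:2])-NEST; return np.array([c*d[0]+s*d[1],-s*d[0]+c*d[1]])
def rel(target):
    s=state(); R=Ro.from_quat(s['tool_rot']).as_matrix(); Rd=np.array([[-np.sin(YAW),np.cos(YAW),0],[np.cos(YAW),np.sin(YAW),0],[0,0,-1.]]).T
    print('t',s['time'],'tcp',s['ee_pos'].round(4),'nest',(w2nest(s['ee_pos'])*1e3).round(1),'shift',(R.T@(np.array(target)-s['ee_pos'])).round(4),'turn',Ro.from_matrix(R.T@Rd).as_rotvec(degrees=True).round(2),'F',s['force'].round(1),'w',round(s['gripper_width'],4))
E
python3 -c "
from h import *
rel([.45,-.3,.22]);rel([.593,.331,.22]);print(state()['joints'])"
```

```text
time: 0.8
ee_pos: [0.1426, -0.5792, 0.2176]
tool_rot: [0.824, 0.567, 0.002, -0.004]
force: [1.2, -0.7, 0.0]
gripper_width: 0.088
t 0.8 tcp [ 0.1426 -0.5792  0.2176] nest [-310.6 -494.4] shift [ 3.707e-01  1.870e-01 -2.000e-04] turn [-0.26 -0.46  1.97] F [ 1.2 -0.7  0. ] w 0.088
t 0.8 tcp [ 0.1426 -0.5792  0.2176] nest [-310.6 -494.4] shift [1.0111 0.0946 0.0054] turn [-0.26 -0.46  1.97] F [ 1.2 -0.7  0. ] w 0.088
[-1.44509884e+00  3.62529621e-01  1.51582401e+00  3.20750018e-05
  1.27243790e+00 -1.07895575e+00]
```

```bash
python3 -m handwheel '[[-1,[0.043,0.022,0],[0,0,1.9]],[-1,[0.043,0.022,0],[0,0,0]],[-1,[0.043,0.022,0],[0,0,0]],[-1,[0.043,0.022,0],[0,0,0]],[-1,[0.043,0.022,0],[0,0,0]],[-1,[0.043,0.022,0],[0,0,0]],[-1,[0.043,0.022,0],[0,0,0]],[-1,[0.043,0.022,0],[0,0,0]]]'
python3 -c "
from h import *
rel([.593,.331,.22]);print(state()['joints'])"
```

```text
time: 1.6
ee_pos: [0.4409, -0.3243, 0.2161]
tool_rot: [0.835, 0.55, 0.001, -0.005]
force: [0.4, -1.3, -0.7]
gripper_width: 0.0879
t 1.6 tcp [ 0.4409 -0.3243  0.2161] nest [-135.3 -143.4] shift [ 0.6622 -0.1185  0.0019] turn [-0.43 -0.43 -0.27] F [ 0.4 -1.3 -0.7] w 0.0879
[-0.76345661  0.29385969  1.62464029  0.00463752  1.23283324 -0.35987658]
```

```bash
python3 -m handwheel '[[-1,[0.047,-0.008,0],[-0.4,-0.4,0]],[-1,[0.047,-0.008,0],[0,0,0]],[-1,[0.047,-0.008,0],[0,0,0]],[-1,[0.047,-0.008,0],[0,0,0]],[-1,[0.047,-0.008,0],[0,0,0]],[-1,[0.047,-0.008,0],[0,0,0]],[-1,[0.047,-0.008,0],[0,0,0]],[-1,[0.047,-0.008,0],[0,0,0]]]'
python3 -c "
from h import *
rel([.593,.331,.22]);print(state()['joints'])"
```

```text
time: 2.4
ee_pos: [0.5346, 0.0607, 0.2146]
tool_rot: [0.835, 0.55, 0.0, 0.0]
force: [0.7, -0.4, -0.7]
gripper_width: 0.0874
t 2.4 tcp [0.5346 0.0607 0.2146] nest [-199.1  247.6] shift [ 0.2715 -0.0529 -0.0055] turn [ 0.02  0.01 -0.27] F [ 0.7 -0.4 -0.7] w 0.0874
[-1.52335954e-02  2.76910539e-01  1.65340520e+00 -3.11856499e-04
  1.21099429e+00  3.90112730e-01]
```

```bash
python3 -m handwheel '[[-1,[0.045,-0.009,0],[0,0,0]],[-1,[0.045,-0.009,0],[0,0,0]],[-1,[0.045,-0.009,0],[0,0,0]],[-1,[0.045,-0.009,0],[0,0,0]],[-1,[0.045,-0.009,0],[0,0,0]],[-1,[0.045,-0.009,0],[0,0,0]],[-1,[0,0,0],[0,0,0]]]'
python3 -c "
from h import *
rel([.593,.331,.03]);s=state();print(s['joints'])
R=Ro.from_quat(s['tool_rot']).as_matrix();print(R.round(3))
import cv2
for n in('top','scene'):cv2.imwrite('pics/%s1.png'%n,camera(n))"
```

```text
time: 3.1
ee_pos: [0.5902, 0.3479, 0.2113]
tool_rot: [0.833, 0.553, -0.001, -0.001]
force: [-0.5, -0.6, 0.3]
gripper_width: 0.0878
t 3.1 tcp [0.5902 0.3479 0.2113] nest [-259.9  533.8] shift [-0.0144  0.0096  0.1813] turn [-0.14  0.04  0.05] F [-0.5 -0.6  0.3] w 0.0878
[0.43107219 0.49060219 1.32027446 0.00143468 1.33285365 0.83030528]
[[ 0.389  0.921 -0.003]
 [ 0.921 -0.389  0.   ]
 [-0.001 -0.002 -1.   ]]
```

View pics/scene1.png

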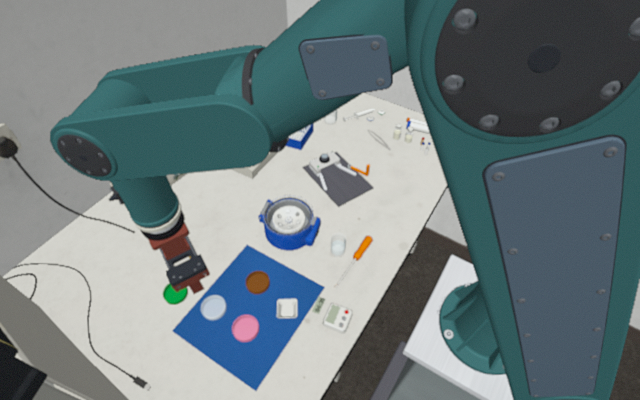

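The scene picture shows the open gripper hanging at about (188,275), above and behind the clear dish at (213,307), with the view of it clear. I'll correct the position and descend.

```bash
python3 -m handwheel '[[-1,[-0.0144,0.0096,0.03],[0,0,0]],[-1,[0,0,0.04],[0,0,0]],[-1,[0,0,0.03],[0,0,0]],[-1,[0,0,0],[0,0,0]]]'
python3 -c "
from h import *
rel([.593,.331,.03]);cv2.imwrite('pics/top2.png',camera('top')[140:260,160:320].repeat(4,0).repeat(4,1));cv2.imwrite('pics/scene2.png',camera('scene')[220:370,130:320].repeat(4,0).repeat(4,1))"
```

```text
time: 3.6
ee_pos: [0.5921, 0.3191, 0.11]
tool_rot: [0.835, 0.551, -0.003, 0.001]
force: [-1.3, -0.2, -0.4]
gripper_width: 0.0879
t 3.6 tcp [0.5921 0.3191 0.11  ] nest [-246.9  508.1] shift [ 0.0117 -0.0038  0.0799] turn [-0.05  0.34 -0.24] F [-1.3 -0.2 -0.4] w 0.0879
```

View pics/scene2.png

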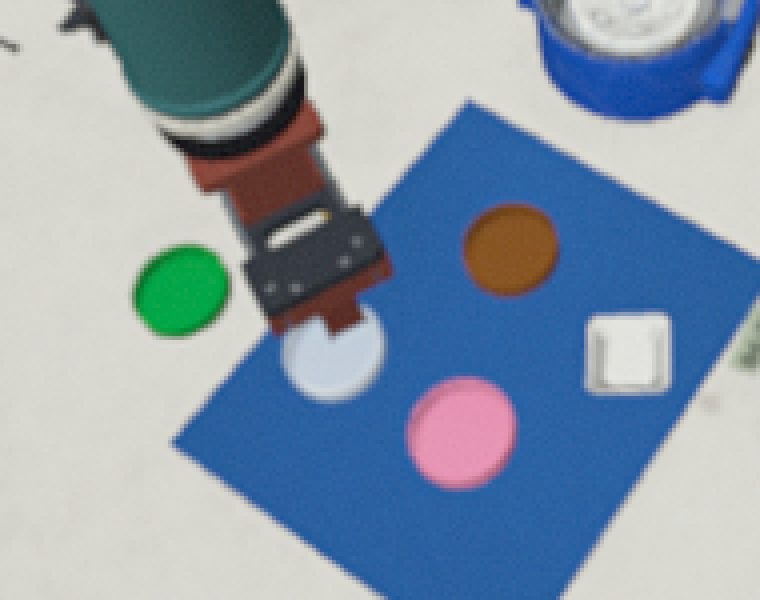

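View pics/top2.png

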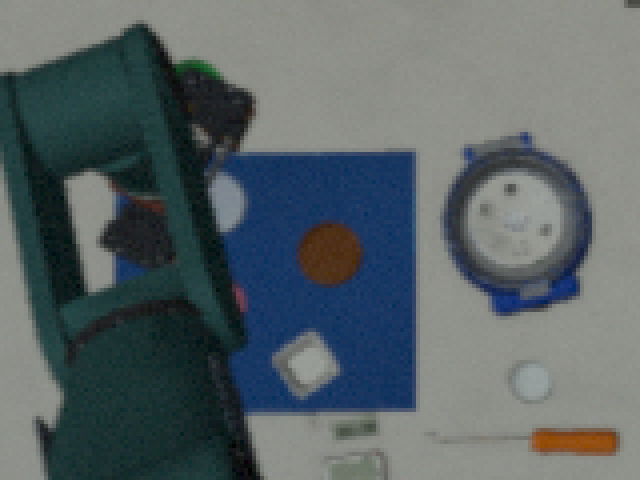

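The gripper hangs above the dish in both views. It is about 12 mm off along tool x because the arm lags, so I'll settle it and then descend.

```bash
python3 -m handwheel '[[-1,[0,0,0],[0,0,0]],[-1,[0.011,-0.0035,0.01],[0,0,0]],[-1,[0,0,0.01],[0,0,0]],[-1,[0,0,0],[0,0,0]],[-1,[0,0,0],[0,0,0]]]'
python3 -c "
from h import *
rel([.593,.331,.03])"
```

```text
time: 4.2
ee_pos: [0.6006, 0.3345, 0.0996]
tool_rot: [0.835, 0.55, 0.006, 0.003]
force: [0.5, 0.2, 0.7]
gripper_width: 0.0881
t 4.2 tcp [0.6006 0.3345 0.0996] nest [-245.1  525.5] shift [-0.0067 -0.0063  0.0695] turn [ 0.64 -0.4  -0.27] F [0.5 0.2 0.7] w 0.0881
```

```bash
for i in 1 2 3; do python3 -m handwheel '[[-1,[0,0,0],[0,0,0]],[-1,[0,0,0],[0,0,0]]]' | head -2; done
```

```text
time: 4.4
ee_pos: [0.6005, 0.3348, 0.0998]
time: 4.6
ee_pos: [0.6005, 0.3347, 0.1]
time: 4.8
ee_pos: [0.6007, 0.3347, 0.1002]
```

```bash
python3 -m handwheel '[[-1,[-0.0067,-0.0063,0.02],[0,0,0]],[-1,[0,0,0],[0,0,0]],[-1,[0,0,0],[0,0,0]]]'
python3 -c "
from h import *
rel([.593,.331,.03])"
```

```text
time: 5.1
ee_pos: [0.5936, 0.3313, 0.0808]
tool_rot: [0.835, 0.55, 0.007, 0.003]
force: [0.8, -0.1, 0.5]
gripper_width: 0.0878
t 5.1 tcp [0.5936 0.3313 0.0808] nest [-250.3  519.9] shift [-0.001  -0.0011  0.0508] turn [ 0.76 -0.51 -0.26] F [ 0.8 -0.1  0.5] w 0.0878
```

```bash
python3 -m handwheel '[[-1,[0,-0.0005,0.01],[0.7,-0.5,0]],[-1,[0,0,0],[0,0,0]],[-1,[0,0,0.02],[0,0,0]],[-1,[0,0,0],[0,0,0]]]'
python3 -c "
from h import *
rel([.593,.331,.03])"
```

```text
time: 5.5
ee_pos: [0.5956, 0.3325, 0.0517]
tool_rot: [0.835, 0.55, 0.001, 0.0]
force: [-0.8, -0.5, -0.0]
gripper_width: 0.0876
t 5.5 tcp [0.5956 0.3325 0.0517] nest [-248.9  521.8] shift [-0.0025 -0.0019  0.0217] turn [ 0.13 -0.12 -0.26] F [-0.8 -0.5 -0. ] w 0.0876
```

```bash
python3 -m handwheel '[[-1,[-0.0025,-0.002,0.013],[0,0,0]],[-1,[0,0,0],[0,0,0]],[-1,[0,0,0.008],[0,0,0]],[-1,[0,0,0],[0,0,0]]]'
python3 -c "
from h import *
rel([.593,.331,.03]);cv2.imwrite('pics/scene3.png',camera('scene')[220:370,130:320].repeat(4,0).repeat(4,1))"
```

```text
time: 5.9
ee_pos: [0.594, 0.3315, 0.0309]
tool_rot: [0.835, 0.55, 0.003, 0.001]
force: [-0.3, 0.4, 0.1]
gripper_width: 0.0879
t 5.9 tcp [0.594  0.3315 0.0309] nest [-250.   520.3] shift [-0.0009 -0.0007  0.0009] turn [ 0.22 -0.22 -0.26] F [-0.3  0.4  0.1] w 0.0879
```

View pics/scene3.png

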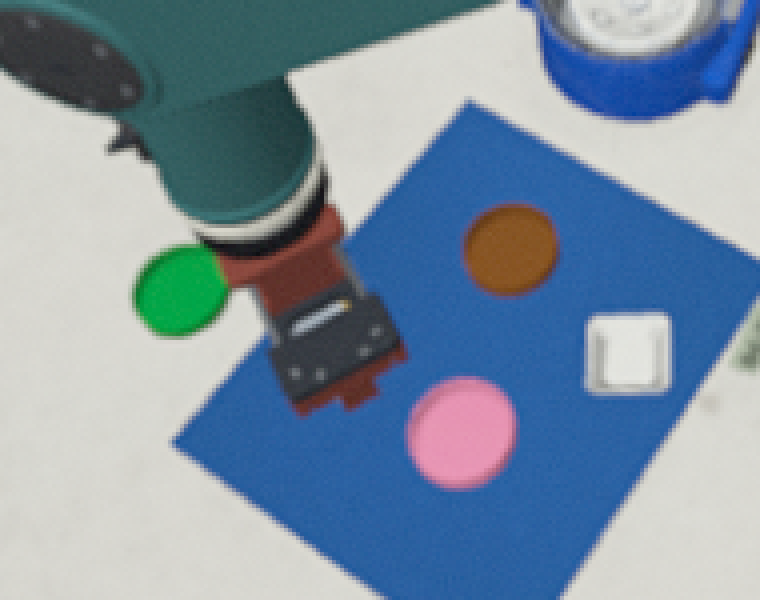

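The gripper covers the dish, with the fingers on either side of where it lies. The force is near zero, so I'll close.

```bash
python3 -m handwheel '[[1,[0,0,0],[0,0,0]],[1,[0,0,0],[0,0,0]],[1,[0,0,0],[0,0,0]],[1,[0,0,0],[0,0,0]],[1,[0,0,0],[0,0,0]],[1,[0,0,0],[0,0,0]],[1,[0,0,0],[0,0,0]]]'
```

```text
time: 6.65
ee_pos: [0.596, 0.3325, 0.0334]
tool_rot: [0.835, 0.55, 0.005, 0.001]
force: [1.0, -0.7, 0.2]
gripper_width: 0.0351
```

The opening is 35 mm, less than the dish's 63 mm, so either the grip missed or the dish was squeezed out. I'll look before moving.

```bash
python3 -c "
from h import *
rel([.593,.331,.03]);cv2.imwrite('pics/scene4.png',camera('scene')[220:370,130:320].repeat(4,0).repeat(4,1));cv2.imwrite('pics/top4.png',camera('top')[140:260,160:320].repeat(4,0).repeat(4,1))"
```

```text
t 6.65 tcp [0.596  0.3325 0.0334] nest [-248.6  521.8] shift [-0.0025 -0.0022  0.0033] turn [ 0.39 -0.4  -0.26] F [ 1.  -0.7  0.2] w 0.0351
```

View pics/scene4.png

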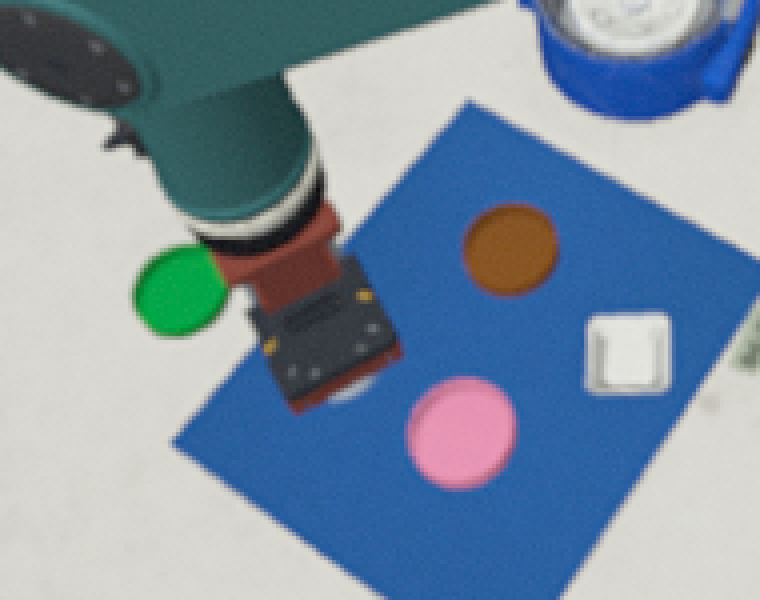

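View pics/top4.png

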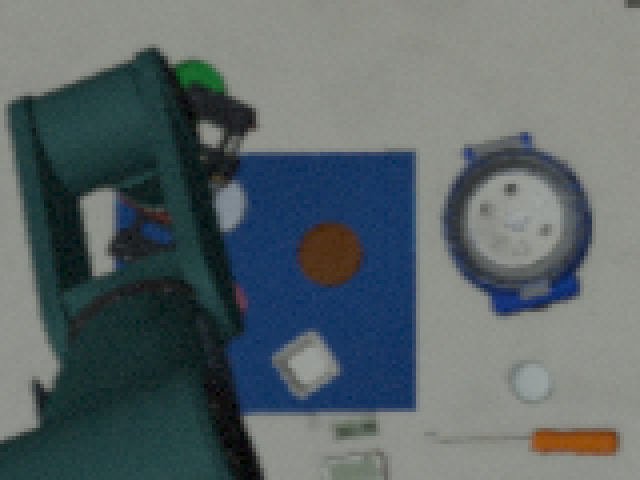

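```bash
python3 -c "
from h import *
s=state();R=Ro.from_quat(s['tool_rot']).as_matrix()
p=np.array([.594,.3315,.0309])
for w in(.044,.0575):
  for zz in(.025,-.055):
    for sy in(-1,1):
      for sx in (-.01,.01):
        q=p+R@[sx,sy*w,zz]; print(w,zz,sy,sx,(4*(proj('scene',[q])[0]-[130,220])+1.5).round(),(4*(proj('top',[q])[0]-[160,140])+1.5).round())
"
```

```text
0.044 0.025 -1 -0.01 [383. 402.] [204. 248.]
0.044 0.025 -1 0.01 [354. 419.] [186. 240.]
0.044 0.025 1 -0.01 [327. 292.] [243. 169.]
0.044 0.025 1 0.01 [299. 308.] [225. 160.]
0.044 -0.055 -1 -0.01 [357. 348.] [186. 238.]
0.044 -0.055 -1 0.01 [325. 365.] [167. 230.]
0.044 -0.055 1 -0.01 [298. 233.] [227. 155.]
0.044 -0.055 1 0.01 [268. 249.] [208. 146.]
0.0575 0.025 -1 -0.01 [392. 420.] [198. 261.]
0.0575 0.025 -1 0.01 [363. 437.] [180. 252.]
0.0575 0.025 1 -0.01 [319. 276.] [249. 156.]
0.0575 0.025 1 0.01 [291. 291.] [231. 148.]
0.0575 -0.055 -1 -0.01 [366. 367.] [180. 251.]
0.0575 -0.055 -1 0.01 [334. 384.] [161. 243.]
0.0575 -0.055 1 -0.01 [290. 216.] [233. 142.]
0.0575 -0.055 1 0.01 [260. 232.] [214. 134.]
```

```bash
python3 -m handwheel '[[1,[0,0,0],[0,0,0]],[1,[0,0,0],[0,0,0]],[1,[0,0,0],[0,0,0]],[1,[0,0,0],[0,0,0]]]'; python3 -c "
from h import *
cv2.imwrite('pics/scene5.png',cv2.resize(camera('scene')[260:350,170:270],None,fx=8,fy=8,interpolation=cv2.INTER_CUBIC)[:600])"
```

```text
time: 7.15
ee_pos: [0.5959, 0.3324, 0.0333]
tool_rot: [0.835, 0.55, 0.005, 0.001]
force: [0.8, 0.9, 0.2]
gripper_width: 0.0005
```

View pics/scene5.png

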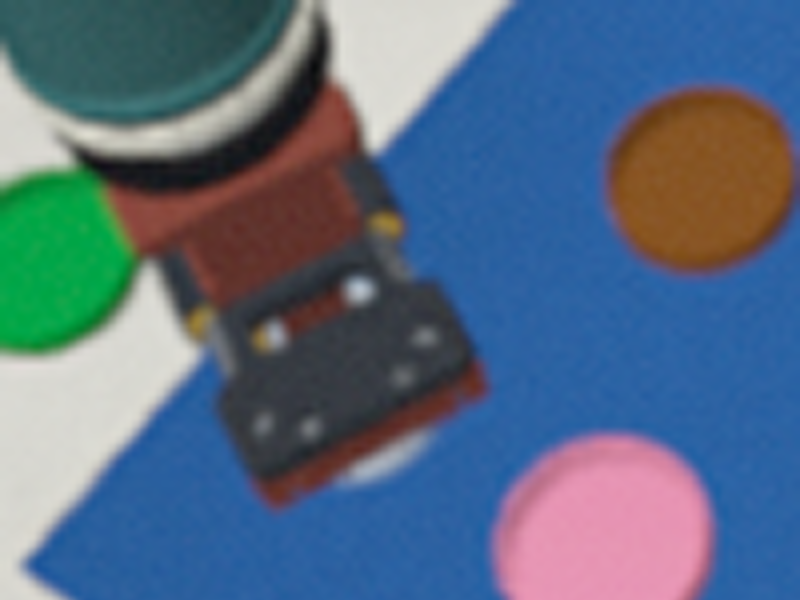

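```bash
python3 -c "
from h import *
s=state();R=Ro.from_quat([.835,.551,-.003,.001]).as_matrix()
p=np.array([.5921,.3191,.11])
for nm,L in dict(tipin=(-.044,.025),tipout=(-.0575,.025),bodyedge=(-.089,-.055)).items():
   for dz in (0,.02):
    for sx in (-.0375 if nm=='bodyedge' else -.01,.0375 if nm=='bodyedge' else .01):
        q=p+R@[sx,L[0],L[1]]+[0,0,dz]; print(nm,dz,sx,(4*(proj('scene',[q])[0]-[130,220])+1.5).round())
print(-camera_params('scene')['R'].T@camera_params('scene')['t'])
"
python3 -c "
import cv2
im=cv2.imread('pics/scene2.png')[::4,::4][40:100,40:120]
cv2.imwrite('pics/s2z.png',cv2.resize(im,None,fx=10,fy=10,interpolation=cv2.INTER_CUBIC))"
```

```text
tipin 0 -0.01 [373. 333.]
tipin 0 0.01 [342. 350.]
tipin 0.02 -0.01 [366. 318.]
tipin 0.02 0.01 [334. 336.]
tipout 0 -0.01 [383. 351.]
tipout 0 0.01 [351. 369.]
tipout 0.02 -0.01 [376. 336.]
tipout 0.02 0.01 [343. 354.]
bodyedge 0 -0.0375 [424. 308.]
bodyedge 0 0.0375 [292. 381.]
bodyedge 0.02 -0.0375 [417. 291.]
bodyedge 0.02 0.0375 [282. 365.]
[0.16145947 0.50784973 0.87552057]
```

View pics/s2z.png

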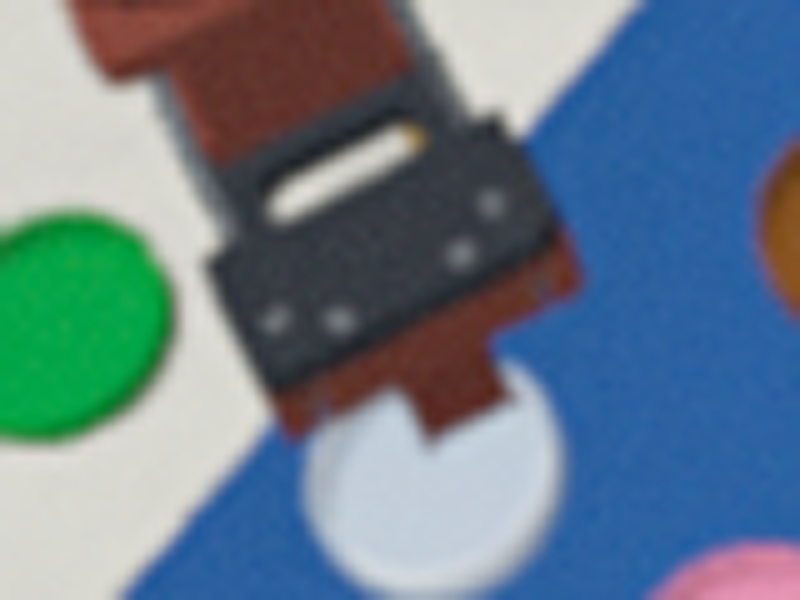

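The fingers closed fully (0.5 mm opening) and the dish has not moved: its right edge is still at top column 221. So the tips passed above it, and they are higher than the reported pose implies. In scene2 they also look about 20–30 mm higher than predicted. I'll check by touching down gently with the fingers shut.

```bash
for i in 1 2; do python3 -m handwheel '[[1,[0,0,0.004],[0,0,0]],[1,[0,0,0],[0,0,0]]]' | grep -v tool; done
```

```text
time: 7.4
ee_pos: [0.5959, 0.3324, 0.029]
force: [-0.0, 0.7, 0.2]
gripper_width: 0.0004
time: 7.6
ee_pos: [0.5958, 0.3324, 0.0244]
force: [-0.6, 0.2, 0.2]
gripper_width: 0.0006
```

```bash
python3 -m handwheel '[[1,[0,0,0.003],[0,0,0]],[1,[0,0,0],[0,0,0]]]' | grep -v tool; python3 -m handwheel '[[1,[0,0,0.003],[0,0,0]],[1,[0,0,0],[0,0,0]]]' | grep -v tool;python3 -c "
from h import *
cv2.imwrite('pics/scene6.png',cv2.resize(camera('scene')[260:350,170:270],None,fx=8,fy=8,interpolation=cv2.INTER_CUBIC)[:600])"
```

```text
time: 7.8
ee_pos: [0.5958, 0.3323, 0.0209]
force: [-0.7, -0.3, 0.2]
gripper_width: 0.0007
time: 8.0
ee_pos: [0.5963, 0.3326, 0.0182]
force: [0.5, -0.4, 0.1]
gripper_width: 0.0005
```

View pics/scene6.png

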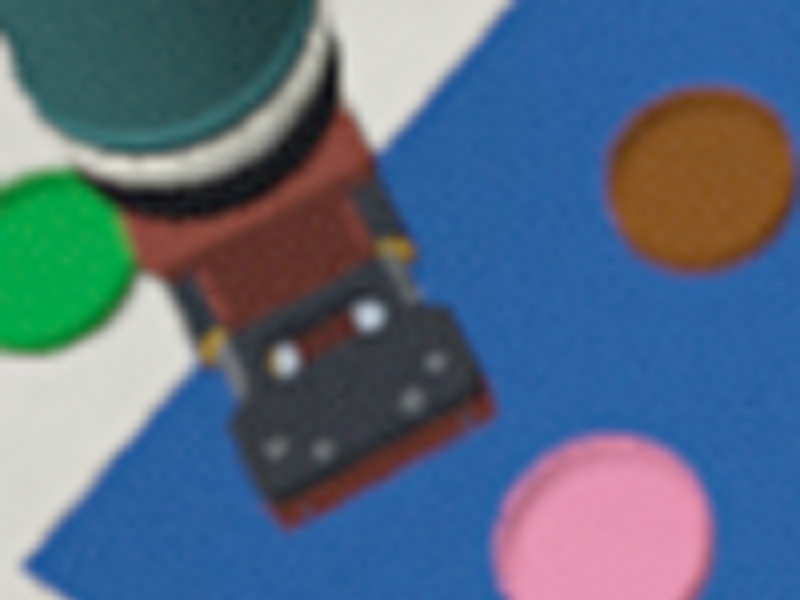

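Still no contact, although the nominal tip height is already -7 mm. I'll carry on in small steps.

```bash
for i in 1; do python3 -m handwheel '[[1,[0,0,0.002],[0,0,0]],[1,[0,0,0],[0,0,0]]]' | grep -v tool; python3 -m handwheel '[[1,[0,0,0.002],[0,0,0]],[1,[0,0,0],[0,0,0]]]' | grep -v tool; done
```

```text
time: 8.25
ee_pos: [0.5965, 0.3327, 0.0185]
force: [-0.4, -0.5, -1.1]
gripper_width: 0.0001
time: 8.45
ee_pos: [0.5971, 0.333, 0.0183]
force: [0.4, 0.5, 0.9]
gripper_width: 0.0003
```

```bash
for i in 1; do python3 -m handwheel '[[1,[0,0,0.002],[0,0,0]],[1,[0,0,0],[0,0,0]]]' | grep -v tool; python3 -m handwheel '[[1,[0,0,0.002],[0,0,0]],[1,[0,0,0],[0,0,0]]]' | grep -v tool; done
```

```text
time: 8.65
ee_pos: [0.5975, 0.3332, 0.0183]
force: [0.4, 0.3, -0.2]
gripper_width: 0.0006
time: 8.85
ee_pos: [0.5979, 0.3334, 0.0183]
force: [0.5, 0.2, -0.2]
gripper_width: 0.0007
```

```bash
python3 -c "
from cell import *
s=state();print(s['joints'].round(3),s['joint_torque'].round(1),s['dq'].round(4))"; python3 -m handwheel '[[1,[0,0,0.004],[0,0,0]]]' ; python3 -c "
from cell import *
s=state();print(s['joints'].round(3),s['joint_torque'].round(1),s['dq'].round(4))"
```

```text
[ 0.408  0.681  1.501 -0.     0.945  0.813] [  0.  -65.2 -20.9   0.    0.    0. ] [-0.0001 -0.0043 -0.0022 -0.0006  0.0041  0.0009]
time: 8.95
ee_pos: [0.5982, 0.3336, 0.0177]
tool_rot: [0.835, 0.551, 0.007, 0.002]
force: [-15.8, -6.4, 56.4]
gripper_width: 0.0002
[ 4.080e-01  6.820e-01  1.501e+00 -1.000e-03  9.430e-01  8.130e-01] [ -0.9 -30.7 -16.    0.2  -6.2  -0. ] [-0.0001 -0.0011  0.0018 -0.0026 -0.0066  0.0001]
```

Contact came at reported z = 0.0183 with tips on the dish top (0.018 m), so the tips sit at about the reported TCP height, not 25 mm below it. That agrees with the images. I'll back off and open.

```bash
python3 -m handwheel '[[-1,[0,0,-0.03],[0,0,0]],[-1,[0,0,-0.02],[0,0,0]],[-1,[0,0,-0.01],[0,0,0]],[-1,[0,0,0],[0,0,0]],[-1,[0,0,0],[0,0,0]],[-1,[0,0,0],[0,0,0]],[-1,[0,0,0],[0,0,0]]]' ; python3 -c "
from h import *
rel([.593,.331,.006]);cv2.imwrite('pics/scene7.png',cv2.resize(camera('scene')[260:350,170:270],None,fx=8,fy=8,interpolation=cv2.INTER_CUBIC)[:600])"
```

```text
time: 9.65
ee_pos: [0.5951, 0.3322, 0.0743]
tool_rot: [0.835, 0.551, 0.004, 0.001]
force: [0.1, 0.1, 0.5]
gripper_width: 0.0533
t 9.65 tcp [0.5951 0.3322 0.0743] nest [-249.3  521.3] shift [-0.0024 -0.0019  0.0683] turn [ 0.37 -0.36 -0.24] F [0.1 0.1 0.5] w 0.0533
```

View pics/scene7.png

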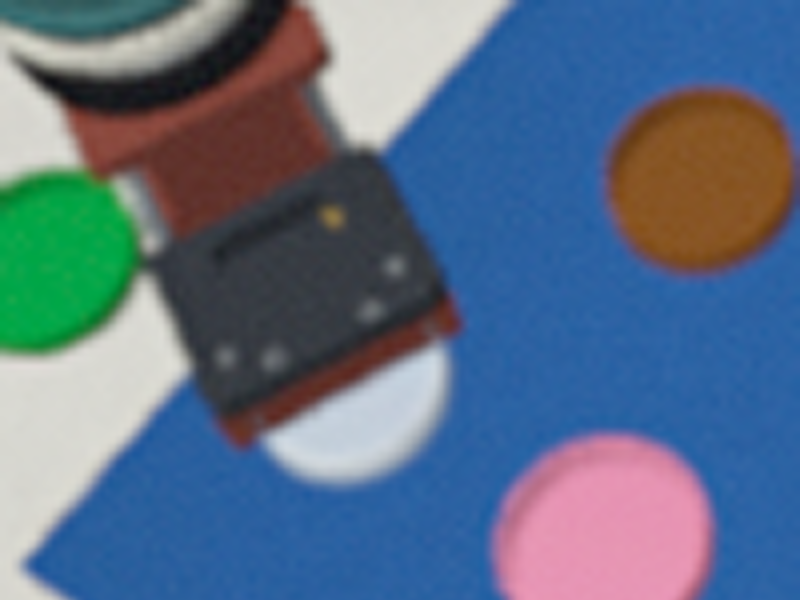

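The dish is still in place: bottom edge at about (343,485) and right edge at about 450 in the crop. The jaws are opening. Now I'll centre and descend with the corrected tip height.

```bash
python3 -m handwheel '[[-1,[-0.0024,-0.0019,0.02],[0.3,-0.3,-0.2]],[-1,[0,0,0],[0,0,0]],[-1,[0,0,0],[0,0,0]],[-1,[0,0,0],[0,0,0]],[-1,[0,0,0],[0,0,0]]]' ; python3 -c "
from h import *
rel([.593,.331,.006])"
```

```text
time: 10.2
ee_pos: [0.5906, 0.3299, 0.0495]
tool_rot: [0.834, 0.552, -0.002, -0.0]
force: [-0.1, 0.2, 0.5]
gripper_width: 0.0877
t 10.2 tcp [0.5906 0.3299 0.0495] nest [-252.5  517.4] shift [0.0021 0.0019 0.0435] turn [-0.15  0.17 -0.02] F [-0.1  0.2  0.5] w 0.0877
```

```bash
python3 -m handwheel '[[-1,[0.002,0.002,0.02],[0,0,0]],[-1,[0,0,0],[0,0,0]],[-1,[0,0,0],[0,0,0]]]' ; python3 -c "
from h import *
rel([.593,.331,.006])"
```

```text
time: 10.5
ee_pos: [0.5944, 0.3315, 0.031]
tool_rot: [0.834, 0.552, -0.0, 0.0]
force: [-0.3, 0.3, -0.6]
gripper_width: 0.0878
t 10.5 tcp [0.5944 0.3315 0.031 ] nest [-249.6  520.4] shift [-0.001  -0.0011  0.025 ] turn [-0.03  0.05 -0.02] F [-0.3  0.3 -0.6] w 0.0878
```

```bash
python3 -m handwheel '[[-1,[-0.001,-0.001,0.01],[0,0,0]],[-1,[0,0,0],[0,0,0]],[-1,[0,0,0.006],[0,0,0]],[-1,[0,0,0],[0,0,0]]]' ; python3 -c "
from h import *
rel([.593,.331,.006])"
```

```text
time: 10.9
ee_pos: [0.5937, 0.3312, 0.0158]
tool_rot: [0.834, 0.552, 0.001, 0.0]
force: [0.1, 0.0, 0.0]
gripper_width: 0.088
t 10.9 tcp [0.5937 0.3312 0.0158] nest [-250.2  519.8] shift [-0.0005 -0.0005  0.0098] turn [ 0.06 -0.05 -0.01] F [0.1 0.  0. ] w 0.088
```

Below 0.018 with no contact, so the fingers straddle the dish. I'll go down a little more and close.

```bash
python3 -m handwheel '[[-1,[0,0,0.005],[0,0,0]],[-1,[0,0,0],[0,0,0]],[-1,[0,0,0.004],[0,0,0]],[-1,[0,0,0],[0,0,0]]]' |grep -v tool; python3 -m handwheel '[[1,[0,0,0],[0,0,0]],[1,[0,0,0],[0,0,0]],[1,[0,0,0],[0,0,0]],[1,[0,0,0],[0,0,0]],[1,[0,0,0],[0,0,0]],[1,[0,0,0],[0,0,0]]]'
```

```text
time: 11.3
ee_pos: [0.5939, 0.3314, 0.0063]
force: [-0.7, -0.6, 0.1]
gripper_width: 0.0878
time: 11.9
ee_pos: [0.5941, 0.3314, 0.0065]
tool_rot: [0.834, 0.552, 0.001, 0.0]
force: [0.3, -0.5, -1.1]
gripper_width: 0.0623
```

Gripped: the opening is 62.3 mm for the 63 mm dish. Lifting.

```bash
python3 -m handwheel '[[1,[0,0,0],[0,0,0]],[1,[0,0,-0.01],[0,0,0]],[1,[0,0,-0.02],[0,0,0]],[1,[0,0,-0.03],[0,0,0]],[1,[0,0,-0.03],[0,0,0]],[1,[0,0,0],[0,0,0]]]'; python3 -c "
from h import *
rel([.593,.331,.2]);cv2.imwrite('pics/scene8.png',cv2.resize(camera('scene')[250:350,160:270],None,fx=6,fy=6,interpolation=cv2.INTER_CUBIC))"
```

```text
time: 12.5
ee_pos: [0.5934, 0.3312, 0.1008]
tool_rot: [0.834, 0.552, 0.0, 0.0]
force: [0.5, 0.1, 0.6]
gripper_width: 0.0622
t 12.5 tcp [0.5934 0.3312 0.1008] nest [-250.5  519.6] shift [-0.0003 -0.0002 -0.0992] turn [ 0.02 -0.01 -0.01] F [0.5 0.1 0.6] w 0.0622
```

View pics/scene8.png

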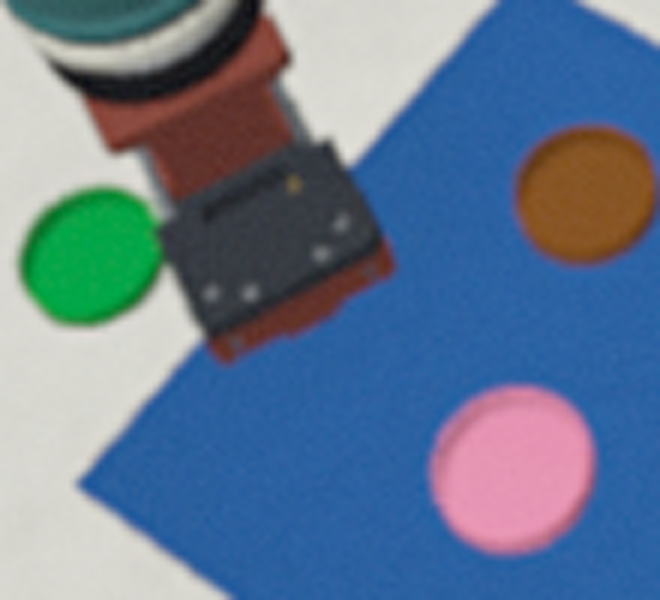

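The dish has left the mat with the gripper. I'll raise and traverse to the apron over the centrifuge.

```bash
python3 -m handwheel '[[1,[0,0,-0.03],[0,0,0]],[1,[0,0,-0.04],[0,0,0]],[1,[0,0,-0.03],[0,0,0]],[1,[0,0,-0.01],[0,0,0]],[1,[-0.01,0.003,0],[0,0,0]],[1,[-0.025,0.007,0],[0,0,0]],[1,[-0.035,0.01,0],[0,0,0]],[1,[-0.04,0.01,0],[0,0,0]]]'; python3 -c "
from h import *
rel([*nest2w(-.105,0),.2])"
```

```text
time: 13.35
ee_pos: [0.5702, 0.2149, 0.1993]
tool_rot: [0.832, 0.555, -0.01, -0.002]
force: [-0.7, 0.1, -0.0]
gripper_width: 0.0622
t 13.35 tcp [0.5702 0.2149 0.1993] nest [-226.4  403.6] shift [-0.4043  0.119   0.0031] turn [-0.86  0.79  0.35] F [-0.7  0.1 -0. ] w 0.0622
```

```bash
python3 -m handwheel '[[1,[-0.04,0.012,0],[-0.4,0.4,0]],[1,[-0.04,0.012,0],[0,0,0]],[1,[-0.04,0.012,0],[0,0,0]],[1,[-0.04,0.012,0],[0,0,0]],[1,[-0.04,0.012,0],[0,0,0]],[1,[-0.04,0.012,0],[0,0,0]],[1,[-0.04,0.012,0],[0,0,0]],[1,[-0.025,0.008,0],[0,0,0]]]'; python3 -c "
from h import *
rel([*nest2w(-.105,0),.2])"
```

```text
time: 14.15
ee_pos: [0.5187, -0.1188, 0.1817]
tool_rot: [0.832, 0.555, -0.018, -0.01]
force: [1.0, -0.7, -0.5]
gripper_width: 0.0625
t 14.15 tcp [ 0.5187 -0.1188  0.1817] nest [-143.8   76.2] shift [-0.0767  0.0376 -0.0182] turn [-2.12  1.1   0.35] F [ 1.  -0.7 -0.5] w 0.0625
```

```bash
python3 -m handwheel '[[1,[-0.025,0.012,0],[-0.7,0.4,0]],[1,[-0.025,0.012,0],[-0.7,0.4,0]],[1,[-0.015,0.008,0],[-0.5,0.2,0.3]],[1,[0,0,0],[0,0,0]],[1,[0,0,0],[0,0,0]],[1,[0,0,0],[0,0,0]]]'; python3 -c "
from h import *
rel([*nest2w(-.105,0),.1])
cv2.imwrite('pics/top9.png',cv2.resize(camera('top')[130:260,250:420],None,fx=4,fy=4,interpolation=cv2.INTER_CUBIC));cv2.imwrite('pics/scene9.png',camera('scene'))"
```

```text
time: 14.75
ee_pos: [0.5112, -0.1956, 0.1689]
tool_rot: [0.835, 0.55, -0.007, -0.01]
force: [0.1, -0.1, -0.0]
gripper_width: 0.0625
t 14.75 tcp [ 0.5112 -0.1956  0.1689] nest [-120.7    2.5] shift [-0.0023  0.0174  0.0685] turn [-1.4   0.08 -0.37] F [ 0.1 -0.1 -0. ] w 0.0625
```

View pics/scene9.png

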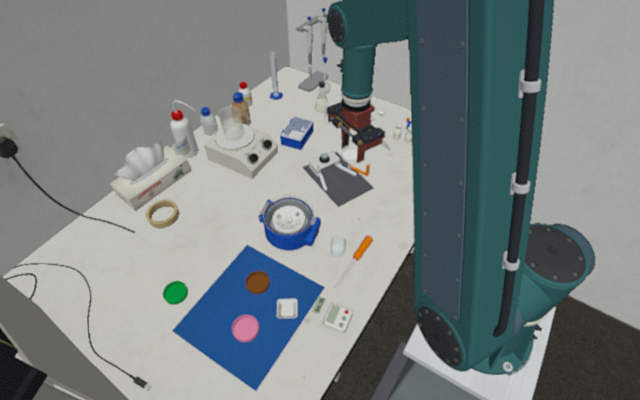

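View pics/top9.png

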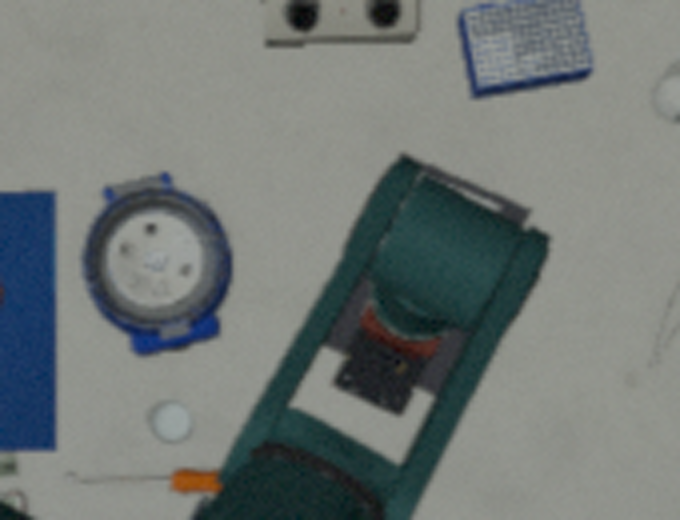

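The dish is held under the jaws at scene (352,152), above the apron. Lowering with corrections.

```bash
python3 -m handwheel '[[1,[-0.002,0.017,0.02],[-1.2,0,-0.3]],[1,[0,0,0.03],[0,0,0]],[1,[0,0,0.03],[0,0,0]],[1,[0,0,0],[0,0,0]],[1,[0,0,0],[0,0,0]]]'; python3 -c "
from h import *
rel([*nest2w(-.105,0),.0125])"
```

```text
time: 15.35
ee_pos: [0.5293, -0.2004, 0.0892]
tool_rot: [0.832, 0.555, 0.0, 0.002]
force: [-0.2, -0.2, -0.2]
gripper_width: 0.0622
t 15.35 tcp [ 0.5293 -0.2004  0.0892] nest [-102.2    5.2] shift [-0.005  -0.003   0.0767] turn [0.15 0.08 0.38] F [-0.2 -0.2 -0.2] w 0.0622
```

```bash
python3 -m handwheel '[[1,[-0.005,-0.003,0.02],[0,0,0.3]],[1,[0,0,0],[0,0,0]],[1,[0,0,0.02],[0,0,0]],[1,[0,0,0],[0,0,0]],[1,[0,0,0],[0,0,0]]]'; python3 -c "
from h import *
rel([*nest2w(-.105,0),.0125])"
```

```text
time: 15.85
ee_pos: [0.5304, -0.2047, 0.0571]
tool_rot: [0.833, 0.554, 0.003, 0.006]
force: [0.9, 0.2, -0.4]
gripper_width: 0.0624
t 15.85 tcp [ 0.5304 -0.2047  0.0571] nest [-99.6   1.7] shift [-0.0016 -0.0061  0.0445] turn [0.79 0.11 0.22] F [ 0.9  0.2 -0.4] w 0.0624
```

```bash
python3 -m handwheel '[[1,[-0.0015,-0.004,0.015],[0.7,0,0]],[1,[0,0,0],[0,0,0]],[1,[0,0,0.01],[0,0,0]],[1,[0,0,0],[0,0,0]],[1,[0,0,0],[0,0,0]]]'; python3 -c "
from h import *
rel([*nest2w(-.105,0),.0125])
cv2.imwrite('pics/scene10.png',cv2.resize(camera('scene')[110:210,290:390],None,fx=6,fy=6,interpolation=cv2.INTER_CUBIC))"
```

```text
time: 16.35
ee_pos: [0.5283, -0.2056, 0.0334]
tool_rot: [0.832, 0.554, 0.001, 0.003]
force: [0.3, 1.1, -0.8]
gripper_width: 0.0622
t 16.35 tcp [ 0.5283 -0.2056  0.0334] nest [-101.1    0. ] shift [ 0.0001 -0.004   0.0209] turn [0.32 0.14 0.24] F [ 0.3  1.1 -0.8] w 0.0622
```

View pics/scene10.png

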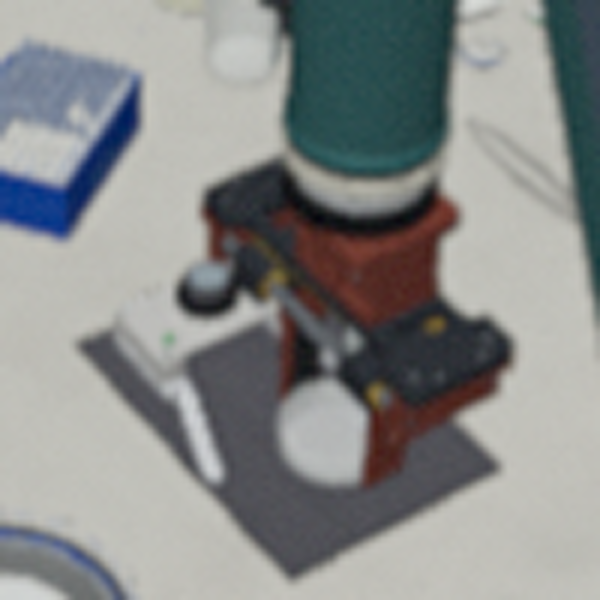

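```bash
python3 -c "
from h import *
im=cv2.imread('pics/scene10.png')
a=np.linspace(0,2*np.pi,60)
s=state();c=s['ee_pos']
for z in(.029,.045):
  P=np.c_[c[0]+.0315*np.cos(a),c[1]+.0315*np.sin(a),0*a+z]
  q=((proj('scene',P)-[290,110]+.5)*6).astype(int)
  cv2.polylines(im,[q],True,(0,0,255) if z>.04 else (0,255,0),1)
cv2.imwrite('pics/s10o.png',im)"
```

```text
(no output)
```

View pics/s10o.png

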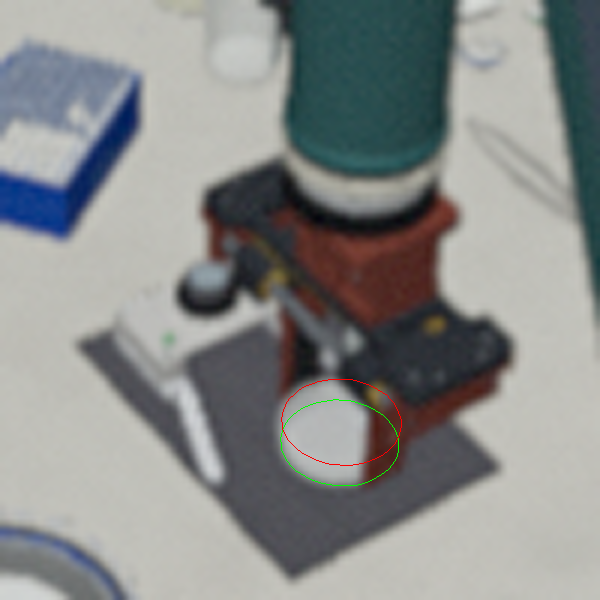

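The predicted outline of a level dish (bottom at 0.029) matches the picture, so the dish is level and the height model holds. I'll lower it to the stage gently.

```bash
python3 -m handwheel '[[1,[0,-0.002,0.01],[0.3,0,0.2]],[1,[0,0,0],[0,0,0]],[1,[0,0,0.005],[0,0,0]],[1,[0,0,0],[0,0,0]]]'; python3 -m handwheel '[[1,[0,0,0.003],[0,0,0]],[1,[0,0,0],[0,0,0]]]'
```

```text
time: 16.8
ee_pos: [0.5259, -0.2046, 0.017]
tool_rot: [0.834, 0.552, -0.001, 0.0]
force: [-0.2, -0.2, -0.7]
gripper_width: 0.0622
time: 17.0
ee_pos: [0.5259, -0.2046, 0.0137]
tool_rot: [0.834, 0.552, -0.001, 0.0]
force: [0.5, -0.1, -1.0]
gripper_width: 0.0624
```

```bash
python3 -m handwheel '[[1,[0,0,0.001],[0,0,0]],[1,[0,0,0],[0,0,0]]]'; python3 -m handwheel '[[1,[0,0,0.001],[0,0,0]]]'
```

```text
time: 17.2
ee_pos: [0.526, -0.2047, 0.0127]
tool_rot: [0.834, 0.552, -0.001, 0.0]
force: [0.4, 0.0, -1.5]
gripper_width: 0.0629
time: 17.3
ee_pos: [0.5264, -0.2049, 0.0123]
tool_rot: [0.834, 0.552, -0.001, 0.001]
force: [-2.2, 1.6, 14.6]
gripper_width: 0.0625
```

Contact came at 0.0123, against 0.0125 expected. Releasing.

```bash
python3 -m handwheel '[[-1,[0,0,0],[0,0,0]],[-1,[0,0,0],[0,0,0]],[-1,[0,0,0],[0,0,0]],[-1,[0,0,0],[0,0,0]],[-1,[0,0,-0.02],[0,0,0]],[-1,[0,0,-0.03],[0,0,0]],[-1,[0,0,-0.01],[0,0,0]],[-1,[0,0,0],[0,0,0]]]'; python3 -c "
from h import *
rel([*nest2w(-.165,0),.06])
cv2.imwrite('pics/scene11.png',cv2.resize(camera('scene')[110:210,290:390],None,fx=6,fy=6,interpolation=cv2.INTER_CUBIC))"
```

```text
time: 18.1
ee_pos: [0.5259, -0.2045, 0.0731]
tool_rot: [0.834, 0.552, -0.001, 0.0]
force: [-0.3, 0.0, -0.6]
gripper_width: 0.0876
t 18.1 tcp [ 0.5259 -0.2045  0.0731] nest [-1.038e+02  1.000e-01] shift [-0.     -0.0612  0.0132] turn [-0.08  0.13  0.01] F [-0.3  0.  -0.6] w 0.0876
```

View pics/scene11.png

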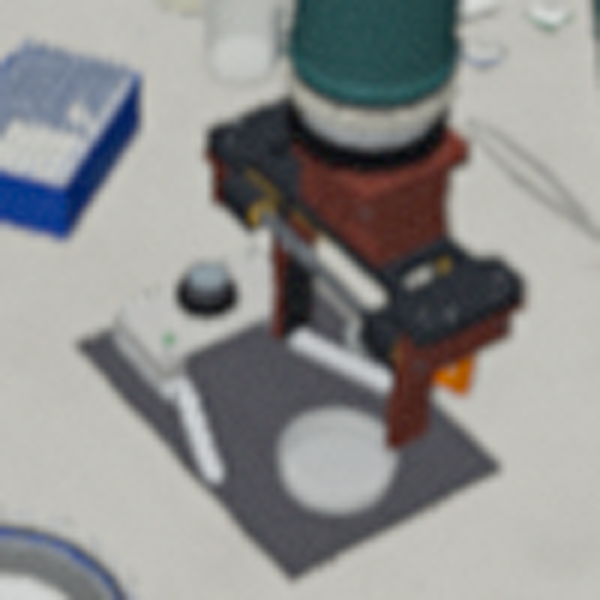

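The dish lies flat on the stage at crop (338,460), clear of the fingers. I'll move back behind it and close the fingers.

```bash
python3 -m handwheel '[[1,[0,-0.02,0],[0,0,0]],[1,[0,-0.03,0],[0,0,0]],[1,[0,-0.015,0],[0,0,0]],[1,[0,0,0],[0,0,0]],[1,[0,0,0],[0,0,0]],[1,[0,0,0],[0,0,0]],[1,[0,0,0],[0,0,0]],[1,[0,0,0],[0,0,0]]]'; python3 -c "
from h import *
rel([*nest2w(-.165,0),.014])
cv2.imwrite('pics/scene12.png',cv2.resize(camera('scene')[110:210,290:390],None,fx=6,fy=6,interpolation=cv2.INTER_CUBIC))
cv2.imwrite('pics/top12.png',cv2.resize(camera('top')[160:235,320:395],None,fx=8,fy=8,interpolation=cv2.INTER_CUBIC))"
```

```text
time: 18.95
ee_pos: [0.4647, -0.1786, 0.0669]
tool_rot: [0.834, 0.552, -0.002, -0.002]
force: [-1.1, 0.7, -0.4]
gripper_width: 0.0272
t 18.95 tcp [ 0.4647 -0.1786  0.0669] nest [-1.702e+02  1.000e-01] shift [0.     0.0055 0.0528] turn [-0.33  0.1  -0.  ] F [-1.1  0.7 -0.4] w 0.0272
```

View pics/scene12.png

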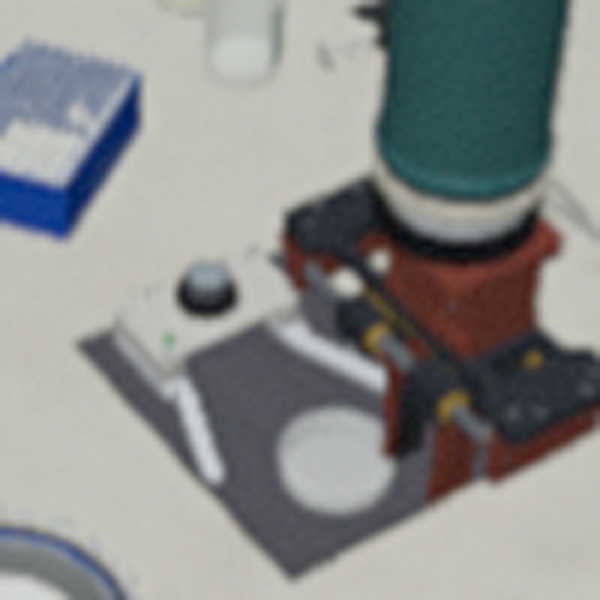

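View pics/top12.png

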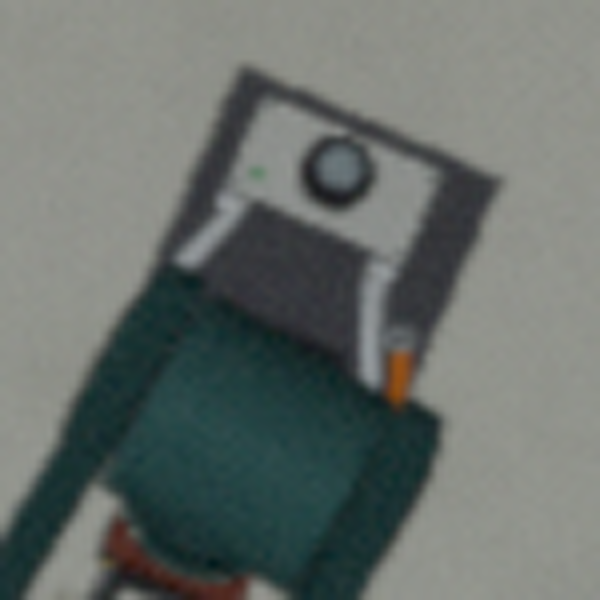

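The dish is undisturbed and the fingers stand behind it. Next I'll lower the closed fingers to dish mid-height.

```bash
python3 -m handwheel '[[1,[0,0,0.02],[-0.3,0,0]],[1,[0,0,0],[0,0,0]],[1,[0,0,0.02],[0,0,0]],[1,[0,0,0],[0,0,0]],[1,[0,0,0],[0,0,0]]]'; python3 -c "
from h import *
rel([*nest2w(-.165,0),.014])"
```

```text
time: 19.55
ee_pos: [0.4671, -0.1799, 0.0283]
tool_rot: [0.834, 0.552, 0.0, 0.002]
force: [-0.7, 0.4, 0.3]
gripper_width: 0.0009
t 19.55 tcp [ 0.4671 -0.1799  0.0283] nest [-167.5   -0.2] shift [0.0003 0.0024 0.0144] turn [0.19 0.12 0.  ] F [-0.7  0.4  0.3] w 0.0009
```

```bash
python3 -m handwheel '[[1,[0,0,0.008],[0,0,0]],[1,[0,0,0],[0,0,0]],[1,[0,0,0.005],[0,0,0]],[1,[0,0,0],[0,0,0]],[1,[0,0,0],[0,0,0]]]'; python3 -c "
from h import *
rel([*nest2w(-.055,0),.014])"
```

```text
time: 20.05
ee_pos: [0.4687, -0.1808, 0.0168]
tool_rot: [0.834, 0.552, 0.001, 0.004]
force: [-0.1, -0.6, -0.4]
gripper_width: 0.0005
t 20.05 tcp [ 0.4687 -0.1808  0.0168] nest [-165.6   -0.4] shift [0.0004 0.1106 0.0036] turn [0.4  0.14 0.01] F [-0.1 -0.6 -0.4] w 0.0005
```

```bash
python3 -m handwheel '[[1,[0,0.008,0.002],[0.3,0,0]],[1,[0,0.008,0],[0,0,0]],[1,[0,0.008,0],[0,0,0]],[1,[0,0.008,0],[0,0,0]],[1,[0,0.008,0],[0,0,0]]]'; python3 -c "
from h import *
rel([*nest2w(-.055,0),.014])"
```

```text
time: 20.55
ee_pos: [0.5084, -0.1976, 0.015]
tool_rot: [0.834, 0.552, -0.001, 0.001]
force: [0.1, 0.6, -0.9]
gripper_width: 0.0002
t 20.55 tcp [ 0.5084 -0.1976  0.015 ] nest [-122.5   -0.4] shift [0.0003 0.0675 0.0011] turn [0.07 0.14 0.01] F [ 0.1  0.6 -0.9] w 0.0002
```

```bash
python3 -m handwheel '[[1,[0,0.008,0],[0,0,0]],[1,[0,0.008,0],[0,0,0]],[1,[0,0.008,0],[0,0,0]],[1,[0,0.005,0],[0,0,0]],[1,[0,0,0],[0,0,0]]]'; python3 -c "
from h import *
rel([*nest2w(-.055,0),.014])
cv2.imwrite('pics/scene13.png',cv2.resize(camera('scene')[110:210,290:390],None,fx=6,fy=6,interpolation=cv2.INTER_CUBIC))"
```

```text
time: 21.05
ee_pos: [0.5396, -0.2109, 0.0151]
tool_rot: [0.834, 0.552, -0.0, 0.002]
force: [0.2, 0.2, -0.2]
gripper_width: 0.0004
t 21.05 tcp [ 0.5396 -0.2109  0.0151] nest [-88.6  -0.5] shift [0.0005 0.0336 0.0012] turn [0.19 0.15 0.01] F [ 0.2  0.2 -0.2] w 0.0004
```

View pics/scene13.png

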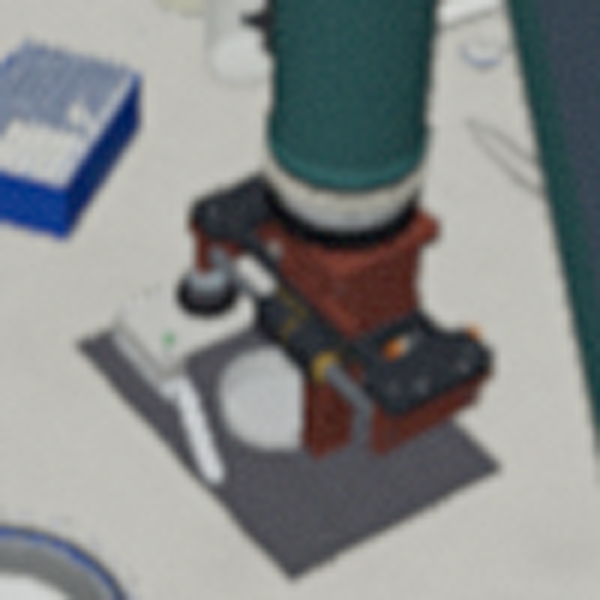

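The dish is sliding ahead of the fingers between the rails, its centre at about crop (262,398). I'll continue slowly.

```bash
python3 -m handwheel '[[1,[0,0.006,0],[0,0,0]],[1,[0,0.006,0],[0,0,0]],[1,[0,0.006,0],[0,0,0]],[1,[0,0.006,0],[0,0,0]],[1,[0,0.003,0],[0,0,0]],[1,[0,0,0],[0,0,0]]]'; python3 -c "
from h import *
rel([*nest2w(-.0455,0),.014])"
```

```text
time: 21.7
ee_pos: [0.5653, -0.2217, 0.015]
tool_rot: [0.834, 0.552, -0.001, 0.001]
force: [0.4, -0.1, 0.3]
gripper_width: 0.0006
t 21.7 tcp [ 0.5653 -0.2217  0.015 ] nest [-60.7  -0.4] shift [0.0004 0.0152 0.001 ] turn [0.09 0.14 0.01] F [ 0.4 -0.1  0.3] w 0.0006
```

```bash
python3 -m handwheel '[[1,[0,0.005,0],[0,0,0]],[1,[0,0.003,0],[0,0,0]],[1,[0,0,0],[0,0,0]]]'; python3 -m handwheel '[[1,[0,0.003,0],[0,0,0]],[1,[0,0,0],[0,0,0]]]';  python3 -c "
from h import *
rel([*nest2w(-.0455,0),.014])"
```

```text
time: 22.0
ee_pos: [0.573, -0.2249, 0.0149]
tool_rot: [0.834, 0.552, -0.001, 0.001]
force: [0.2, 0.6, 0.1]
gripper_width: 0.0006
time: 22.2
ee_pos: [0.5759, -0.2261, 0.0148]
tool_rot: [0.834, 0.552, -0.001, 0.001]
force: [-0.7, 0.1, 0.9]
gripper_width: 0.0003
t 22.2 tcp [ 0.5759 -0.2261  0.0148] nest [-49.3  -0.4] shift [0.0004 0.0038 0.0008] turn [0.05 0.14 0.01] F [-0.7  0.1  0.9] w 0.0003
```

Now 1–1.5 mm steps, watching the force.

```bash
for i in 1; do python3 -m handwheel '[[1,[0,0.0015,0],[0,0,0]]]' | grep -v tool;  python3 -m handwheel '[[1,[0,0.0015,0],[0,0,0]]]'| grep -v tool; python3 -m handwheel '[[1,[0,0.001,0],[0,0,0]]]'| grep -v tool;done;  python3 -c "
from h import *
rel([*nest2w(-.0455,0),.014])
cv2.imwrite('pics/scene14.png',cv2.resize(camera('scene')[110:210,290:390],None,fx=6,fy=6,interpolation=cv2.INTER_CUBIC))"
```

```text
time: 22.3
ee_pos: [0.577, -0.2265, 0.0148]
force: [-0.1, -0.2, -0.2]
gripper_width: 0.0004
time: 22.4
ee_pos: [0.5784, -0.2271, 0.0148]
force: [-0.1, 0.8, 0.4]
gripper_width: 0.0005
time: 22.5
ee_pos: [0.5794, -0.2275, 0.0148]
force: [-0.5, -0.1, -0.4]
gripper_width: 0.0003
t 22.5 tcp [ 0.5794 -0.2275  0.0148] nest [-45.5  -0.3] shift [0.0003 0.     0.0008] turn [0.01 0.14 0.01] F [-0.5 -0.1 -0.4] w 0.0003
```

View pics/scene14.png

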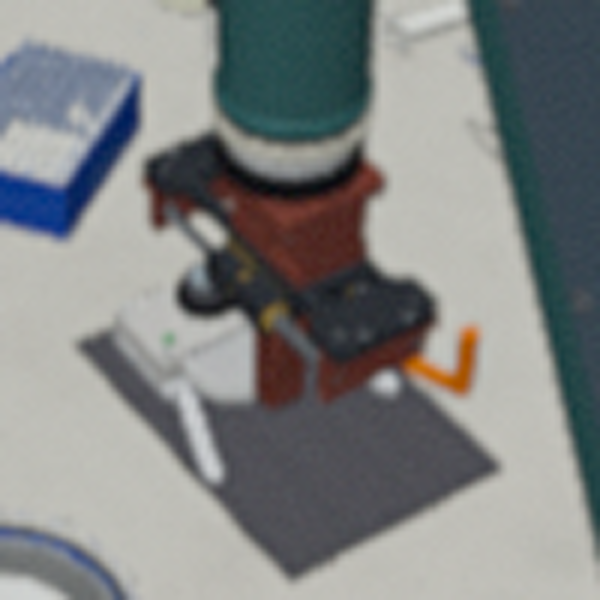

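```bash
python3 -m handwheel '[[1,[0,0.001,0],[0,0,0]]]' | grep -v tool;  python3 -m handwheel '[[1,[0,0.001,0],[0,0,0]]]'| grep -v tool; python3 -m handwheel '[[1,[0,0.001,0],[0,0,0]]]'| grep -v tool
```

```text
time: 22.65
ee_pos: [0.5804, -0.228, 0.0148]
force: [0.2, -0.4, 0.2]
gripper_width: 0.0003
time: 22.75
ee_pos: [0.5814, -0.2284, 0.0148]
force: [-0.3, -0.4, -0.3]
gripper_width: 0.0003
time: 22.85
ee_pos: [0.5824, -0.2288, 0.0148]
force: [-0.6, -0.9, -0.4]
gripper_width: 0.0006
```

```bash
python3 -m handwheel '[[1,[0,0.001,0],[0,0,0]]]' | grep -v tool;  python3 -m handwheel '[[1,[0,0.001,0],[0,0,0]]]'| grep -v tool; python3 -m handwheel '[[1,[0,0.001,0],[0,0,0]]]'| grep -v tool; python3 -c "
from h import *
rel([*nest2w(-.0455,0),.014])"
```

```text
time: 22.95
ee_pos: [0.5834, -0.2292, 0.0148]
force: [0.5, -0.0, -0.7]
gripper_width: 0.0003
time: 23.05
ee_pos: [0.5843, -0.2296, 0.0148]
force: [0.7, 0.4, -0.2]
gripper_width: 0.0007
time: 23.15
ee_pos: [0.5851, -0.2299, 0.0147]
force: [-1.4, 1.1, 0.6]
gripper_width: 0.0006
t 23.15 tcp [ 0.5851 -0.2299  0.0147] nest [-39.3  -0.3] shift [ 0.0003 -0.0062  0.0007] turn [-0.02  0.14  0.01] F [-1.4  1.1  0.6] w 0.0006
```

```bash
python3 -m handwheel '[[1,[0,0.001,0],[0,0,0]]]' | grep -v tool;  python3 -m handwheel '[[1,[0,0.001,0],[0,0,0]]]'| grep -v tool;python3 -c "
from h import *
rel([*nest2w(-.0455,0),.014])"
```

```text
time: 23.25
ee_pos: [0.5852, -0.23, 0.0146]
force: [-2.7, 1.0, 1.6]
gripper_width: 0.0004
time: 23.35
ee_pos: [0.5851, -0.2299, 0.0143]
force: [-3.6, 1.1, 1.9]
gripper_width: 0.0002
t 23.35 tcp [ 0.5851 -0.2299  0.0143] nest [-39.3  -0.2] shift [ 0.0002 -0.0062  0.0003] turn [-0.25  0.13  0.02] F [-3.6  1.1  1.9] w 0.0002
```

```bash
python3 -m handwheel '[[1,[0,0.002,0],[0,0,0]],[1,[0,0.002,0],[0,0,0]]]' | grep -v tool;python3 -m handwheel '[[1,[0,-0.004,0],[0,0,0]],[1,[0,-0.01,0],[0,0,0]],[1,[0,-0.02,0],[0,0,0]],[1,[0,-0.03,0],[0,0,0]],[1,[0,-0.03,-0.02],[0,0,0]],[1,[0,-0.02,-0.02],[0,0,0]],[1,[0,0,0],[0,0,0]]]'; python3 -c "
from h import *
rel([*nest2w(-.0455,0),.014])
cv2.imwrite('pics/scene15.png',cv2.resize(camera('scene')[110:210,290:390],None,fx=6,fy=6,interpolation=cv2.INTER_CUBIC))
cv2.imwrite('pics/top15.png',cv2.resize(camera('top')[160:235,320:395],None,fx=8,fy=8,interpolation=cv2.INTER_CUBIC))"
```

```text
time: 23.55
ee_pos: [0.5852, -0.2297, 0.0134]
force: [-5.7, 2.2, 2.4]
gripper_width: -0.0001
time: 24.25
ee_pos: [0.4787, -0.1846, 0.055]
tool_rot: [0.834, 0.552, -0.002, -0.001]
force: [-0.0, -0.4, 0.0]
gripper_width: 0.0005
t 24.25 tcp [ 0.4787 -0.1846  0.055 ] nest [-155.   -0.] shift [1.000e-04 1.096e-01 4.070e-02] turn [-0.17  0.13  0.02] F [-0.  -0.4  0. ] w 0.0005
```

View pics/scene15.png

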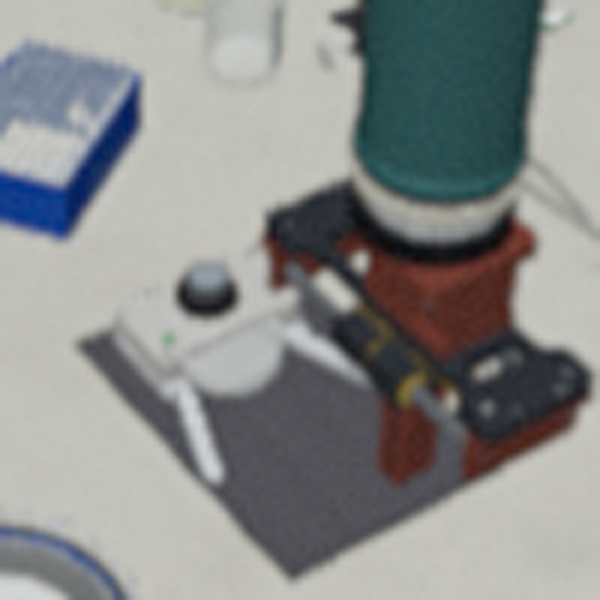

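View pics/top15.png

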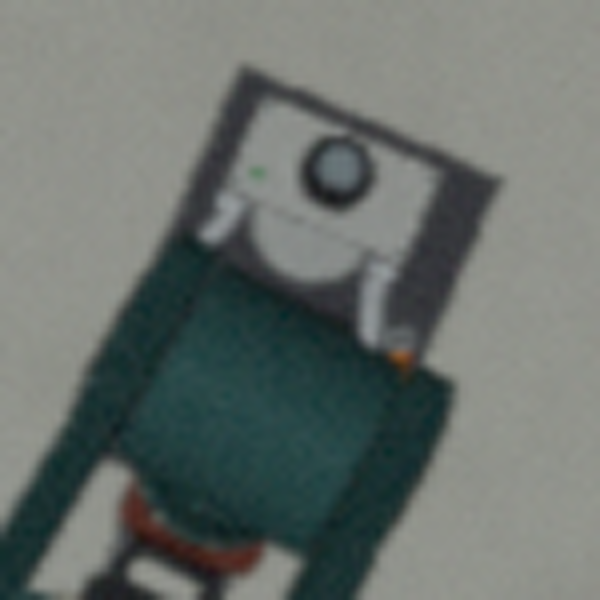

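The dish is half under the bridge in both views. I'll overlay the outline it should have when home.

```bash
python3 -c "
from h import *
a=np.linspace(0,2*np.pi,80)
for n,f,o,k in(('scene','scene15',[290,110],6),('top','top15',[320,160],8)):
  im=cv2.imread('pics/%s.png'%f)
  for z,col in((.008,(0,255,0)),(.024,(0,0,255))):
    P=np.c_[NEST[0]+.0315*np.cos(a),NEST[1]+.0315*np.sin(a),0*a+z]
    q=((proj(n,P)-o+.5)*k).astype(int); cv2.polylines(im,[q],True,col,1)
  cs=[[*nest2w(x,y),.008] for x,y in((-.15,-.078),(-.15,.065),(.06,.065),(.06,-.078))]+[[*nest2w(-.005,y),.036] for y in(-.0475,.0475)]
  for u in ((proj(n,cs)-o+.5)*k).astype(int): cv2.circle(im,tuple(int(v) for v in u),4,(0,255,255),1)
  cv2.imwrite('pics/%so.png'%f,im)
"
```

```text
(no output)
```

View pics/top15o.png

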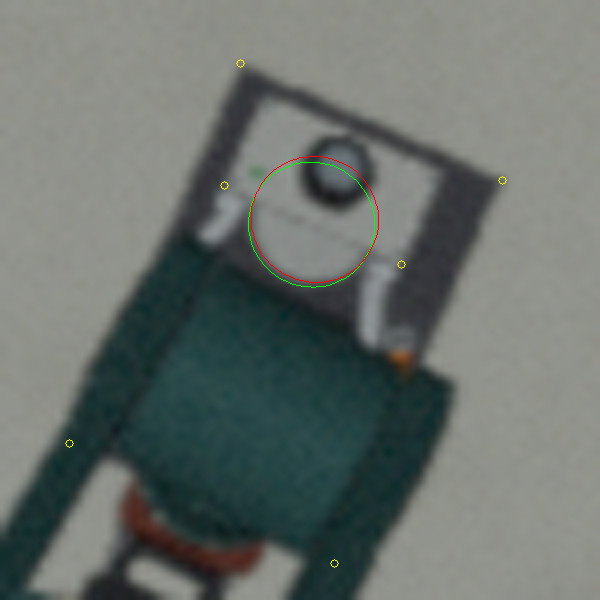

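View pics/scene15o.png

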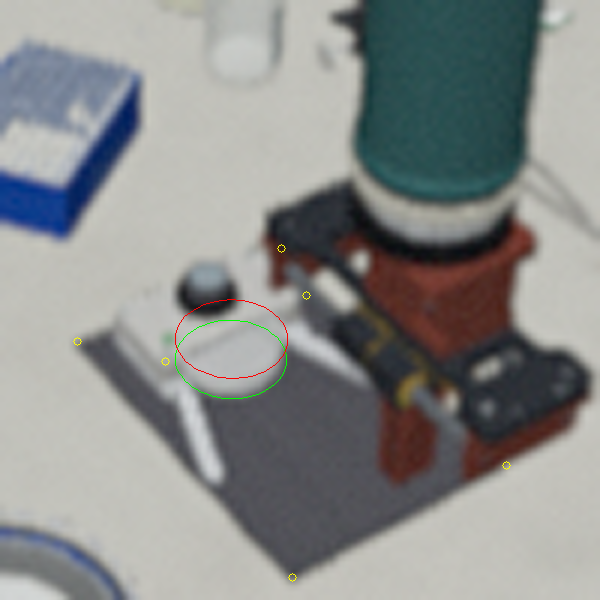

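The outlines agree to about 1 px in both views, so the dish is home, flat, with the gate still open. It has stayed there well over 0.2 s. For the gate, I'll rise and cross over to the outside of the knob, at about nest (-100,-87).

```bash
python3 -m handwheel '[[1,[0,0,-0.02],[0,0,0]],[1,[0,0,-0.03],[0,0,0]],[1,[-0.02,0.01,0],[0,0,0]],[1,[-0.03,0.012,0],[0,0,0]],[1,[-0.03,0.012,0],[0,0,0]],[1,[-0.03,0.01,0],[0,0,0]],[1,[-0.015,0.005,0],[0,0,0]],[1,[0,0,0],[0,0,0]]]'; python3 -c "
from h import *
rel([*nest2w(-.108,-.12),.038])
cv2.imwrite('pics/scene16.png',cv2.resize(camera('scene')[110:210,290:390],None,fx=6,fy=6,interpolation=cv2.INTER_CUBIC))"
```

```text
time: 25.15
ee_pos: [0.4881, -0.3306, 0.1019]
tool_rot: [0.833, 0.553, 0.001, 0.005]
force: [-0.0, -0.2, 0.3]
gripper_width: 0.0005
t 25.15 tcp [ 0.4881 -0.3306  0.1019] nest [ -89.4 -130.8] shift [ 0.011  -0.0192  0.0637] turn [0.52 0.23 0.11] F [-0.  -0.2  0.3] w 0.0005
```

View pics/scene16.png

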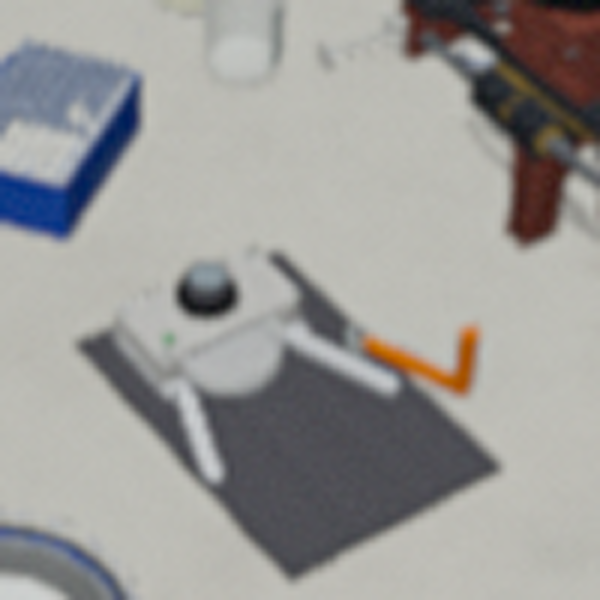

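Clear view: the dish is home, its near edge at crop (235,395), and the knob top is at (470,330). I'll lower beside the knob on its outer side.

```bash
python3 -m handwheel '[[1,[0.008,-0.013,0.02],[0.4,0.2,0]],[1,[0,0,0],[0,0,0]],[1,[0,0,0.02],[0,0,0]],[1,[0,0,0],[0,0,0]],[1,[0,0,0.015],[0,0,0]],[1,[0,0,0],[0,0,0]]]'; python3 -c "
from h import *
rel([*nest2w(-.102,-.115),.04])"
```

```text
time: 25.8
ee_pos: [0.482, -0.3118, 0.0476]
tool_rot: [0.832, 0.555, 0.001, 0.0]
force: [-0.1, 0.4, -0.1]
gripper_width: 0.0007
t 25.8 tcp [ 0.482  -0.3118  0.0476] nest [-102.4 -115.9] shift [0.0009 0.0004 0.0076] turn [ 0.12 -0.09  0.36] F [-0.1  0.4 -0.1] w 0.0007
```

```bash
python3 -m handwheel '[[1,[0.005,0,0.006],[0,0,0.3]],[1,[0.008,-0.001,0],[0,0,0]],[1,[0.008,-0.001,0],[0,0,0]],[1,[0.008,-0.001,0],[0,0,0]],[1,[0.008,-0.001,0],[0,0,0]],[1,[0,0,0],[0,0,0]]]'; python3 -c "
from h import *
rel([*nest2w(-.106,-.078),.04])
cv2.imwrite('pics/scene17.png',cv2.resize(camera('scene')[110:210,290:390],None,fx=6,fy=6,interpolation=cv2.INTER_CUBIC))"
```

```text
time: 26.4
ee_pos: [0.496, -0.2734, 0.0453]
tool_rot: [0.833, 0.553, 0.002, 0.003]
force: [0.2, -0.6, -0.4]
gripper_width: 0.0004
t 26.4 tcp [ 0.496  -0.2734  0.0453] nest [-104.4  -75.1] shift [-0.0029 -0.0016  0.0053] turn [ 0.4  -0.01  0.11] F [ 0.2 -0.6 -0.4] w 0.0004
```

View pics/scene17.png

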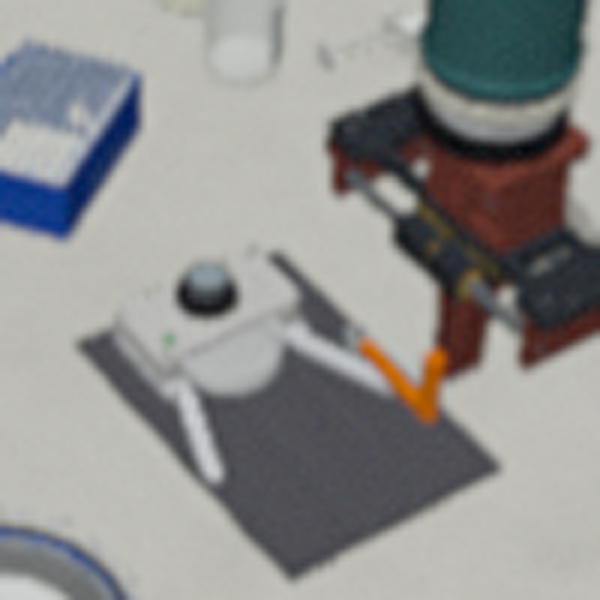

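The gate is swinging: the knob top has moved from (470,330) to (435,358), with the finger behind it. Continuing round the arc.

```bash
python3 -m handwheel '[[1,[0.006,0,0.003],[0.3,0,0]],[1,[0.007,0.001,0],[0,0,0]],[1,[0.006,0.002,0],[0,0,0]],[1,[0.006,0.003,0],[0,0,0]],[1,[0.006,0.004,0],[0,0,0]],[1,[0.004,0.003,0],[0,0,0]],[1,[0,0,0],[0,0,0]]]'; python3 -c "
from h import *
rel([*nest2w(-.091,-.036),.04])
cv2.imwrite('pics/scene18.png',cv2.resize(camera('scene')[110:210,290:390],None,fx=6,fy=6,interpolation=cv2.INTER_CUBIC))"
```

```text
time: 27.15
ee_pos: [0.5242, -0.2448, 0.042]
tool_rot: [0.833, 0.553, 0.0, 0.001]
force: [0.4, -0.6, -0.1]
gripper_width: 0.0004
t 27.15 tcp [ 0.5242 -0.2448  0.042 ] nest [-89.6 -37.7] shift [ 0.0017 -0.0014  0.002 ] turn [0.11 0.01 0.09] F [ 0.4 -0.6 -0.1] w 0.0004
```

View pics/scene18.png

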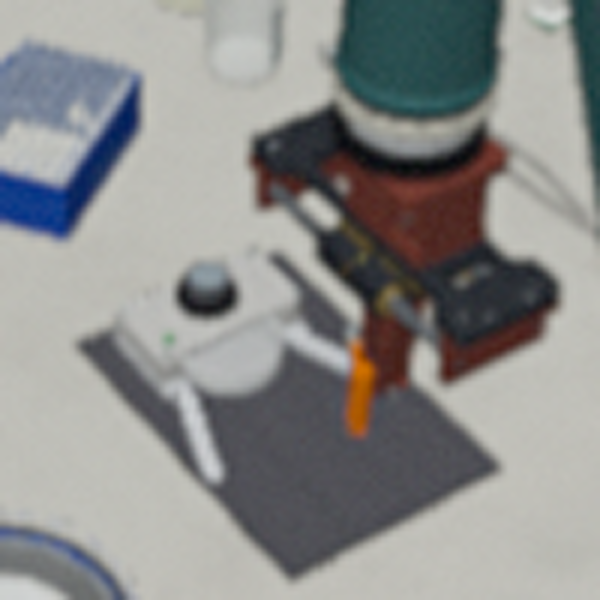

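The gate is at about 0.9 rad, the knob at (360,365). A little more with this face, then I'll go round to push along x.

```bash
python3 -m handwheel '[[1,[0.005,0.004,0.001],[0,0,0]],[1,[0.006,0.005,0],[0,0,0]],[1,[0.003,0.003,0],[0,0,0]],[1,[0,0,0],[0,0,0]],[1,[-0.006,-0.004,0],[0,0,0]],[1,[-0.004,-0.02,0],[0,0,0]],[1,[0,-0.02,0],[0,0,0]],[1,[0,0,0],[0,0,0]]]'; python3 -c "
from h import *
rel([*nest2w(-.105,-.002),.04])
cv2.imwrite('pics/scene19.png',cv2.resize(camera('scene')[110:210,290:390],None,fx=6,fy=6,interpolation=cv2.INTER_CUBIC))"
```

```text
time: 28.0
ee_pos: [0.4957, -0.229, 0.0406]
tool_rot: [0.833, 0.553, 0.001, 0.001]
force: [-0.0, -0.3, 0.6]
gripper_width: 0.0006
t 28.0 tcp [ 0.4957 -0.229   0.0406] nest [-122.   -34.2] shift [0.0322 0.0171 0.0007] turn [0.13 0.01 0.08] F [-0.  -0.3  0.6] w 0.0006
```

View pics/scene19.png

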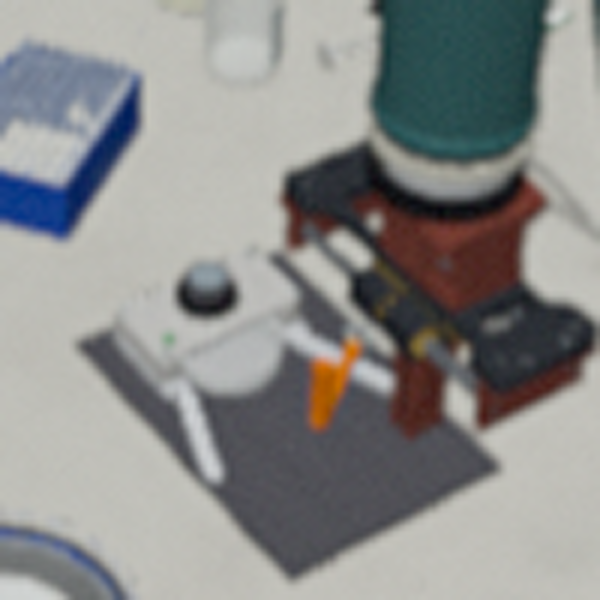

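The knob is at (320,370), about 0.6 rad, and the finger has retreated behind it. I'll line up at y≈0 and push along +x.

```bash
python3 -m handwheel '[[1,[0.015,0,0],[0,0,0]],[1,[0.018,0,0],[0,0,0]],[1,[0,0,0],[0,0,0]],[1,[0,0.008,0],[0,0,0]],[1,[0,0.01,0],[0,0,0]],[1,[0,0.01,0],[0,0,0]],[1,[0,0,0],[0,0,0]]]'; python3 -c "
from h import *
rel([*nest2w(-.052,0),.04])"
```

```text
time: 28.75
ee_pos: [0.5445, -0.2123, 0.0421]
tool_rot: [0.834, 0.552, 0.003, 0.005]
force: [-0.1, -0.8, 0.1]
gripper_width: 0.0004
t 28.75 tcp [ 0.5445 -0.2123  0.0421] nest [-83.6   0.1] shift [-0.0001  0.0316  0.0024] turn [0.63 0.04 0.01] F [-0.1 -0.8  0.1] w 0.0004
```

```bash
python3 -m handwheel '[[1,[0.001,0.006,0],[0.3,0,0]],[1,[0.001,0.006,0],[0,0,0]],[1,[0.001,0.006,0],[0,0,0]],[1,[0,0.004,0],[0,0,0]],[1,[0,0,0],[0,0,0]]]'; python3 -c "
from h import *
rel([*nest2w(-.052,0),.04])
cv2.imwrite('pics/scene20.png',cv2.resize(camera('scene')[110:210,290:390],None,fx=6,fy=6,interpolation=cv2.INTER_CUBIC))"
```

```text
time: 29.25
ee_pos: [0.5673, -0.2193, 0.0416]
tool_rot: [0.834, 0.552, 0.001, 0.002]
force: [0.1, -0.4, -0.8]
gripper_width: 0.0005
t 29.25 tcp [ 0.5673 -0.2193  0.0416] nest [-59.9   2.6] shift [-0.0026  0.0079  0.0017] turn [ 0.21  0.04 -0.05] F [ 0.1 -0.4 -0.8] w 0.0005
```

View pics/scene20.png

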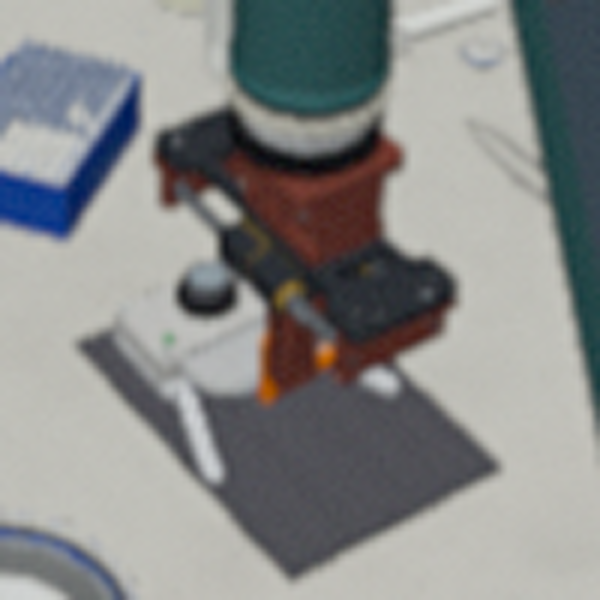

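Nearly shut. I'll finish in small steps to the stop, watching the force.

```bash
python3 -m handwheel '[[1,[0,0.003,0],[0,0,0]],[1,[0,0.002,0],[0,0,0]]]'|grep -v tool; python3 -m handwheel '[[1,[0,0.002,0],[0,0,0]]]'|grep -v tool; python3 -m handwheel '[[1,[0,0.0015,0],[0,0,0]]]'|grep -v tool; python3 -m handwheel '[[1,[0,0.0015,0],[0,0,0]]]'|grep -v tool; python3 -c "
from h import *
rel([*nest2w(-.052,0),.04])"
```

```text
time: 29.5
ee_pos: [0.5712, -0.2209, 0.0416]
force: [-1.1, 0.3, -0.3]
gripper_width: 0.0005
time: 29.6
ee_pos: [0.573, -0.2217, 0.0416]
force: [-0.3, 0.1, 0.2]
gripper_width: 0.0003
time: 29.7
ee_pos: [0.5745, -0.2223, 0.0417]
force: [0.1, -0.3, -1.0]
gripper_width: 0.0005
time: 29.8
ee_pos: [0.5748, -0.2224, 0.0415]
force: [-4.3, 2.1, 1.8]
gripper_width: 0.0006
t 29.8 tcp [ 0.5748 -0.2224  0.0415] nest [-51.8   2.6] shift [-0.0026 -0.0002  0.0015] turn [-0.    0.03 -0.05] F [-4.3  2.1  1.8] w 0.0006
```

Stopped at x = -51.8, where -52 was expected, with force rising. One more nudge, then back away and look.

```bash
python3 -m handwheel '[[1,[0,0.0015,0],[0,0,0]],[1,[0,0.001,0],[0,0,0]]]'|grep -v tool; python3 -m handwheel '[[1,[0,-0.01,0],[0,0,0]],[1,[0,-0.03,0],[0,0,0]],[1,[0,-0.03,-0.02],[0,0,0]],[1,[0,-0.03,-0.04],[0,0,0]],[1,[-0.03,0,-0.03],[0,0,0]],[1,[-0.04,0,0],[0,0,0]],[1,[-0.04,0,0],[0,0,0]],[1,[-0.04,0,0],[0,0,0]]]'; python3 -m handwheel '[[1,[-0.04,0,0],[0,0,0]],[1,[-0.04,0,0],[0,0,0]],[1,[-0.03,0,0],[0,0,0]],[1,[0,0,0],[0,0,0]]]';python3 -c "
from h import *
a=np.linspace(0,2*np.pi,80)
for n,o,k in(('scene',[290,110],6),('top',[320,160],8)):
  full=camera(n);cv2.imwrite('pics/%s21.png'%n,full)
  im=cv2.resize(full[o[1]:o[1]+(600//k),o[0]:o[0]+(600//k)],None,fx=k,fy=k,interpolation=cv2.INTER_CUBIC)
  P=np.c_[NEST[0]+.0315*np.cos(a),NEST[1]+.0315*np.sin(a),0*a+.008]
  cv2.polylines(im,[((proj(n,P)-o+.5)*k).astype(int)],True,(0,255,0),1)
  for z in (.024,.063):
    u=((proj(n,[[*nest2w(-.038,.006),z]])[0]-o+.5)*k).astype(int); cv2.circle(im,(int(u[0]),int(u[1])),4,(255,0,0),1)
  cv2.imwrite('pics/%s21o.png'%n,im)"
```

```text
time: 30.0
ee_pos: [0.5747, -0.2222, 0.0409]
force: [-4.3, 1.3, 2.3]
gripper_width: 0.0007
time: 30.8
ee_pos: [0.425, -0.3224, 0.136]
tool_rot: [0.832, 0.555, 0.002, 0.007]
force: [0.8, -0.8, 0.1]
gripper_width: 0.0008
time: 31.2
ee_pos: [0.3809, -0.4356, 0.1392]
tool_rot: [0.833, 0.553, 0.002, 0.014]
force: [0.5, -0.6, 0.4]
gripper_width: 0.0002
```

View pics/scene21o.png

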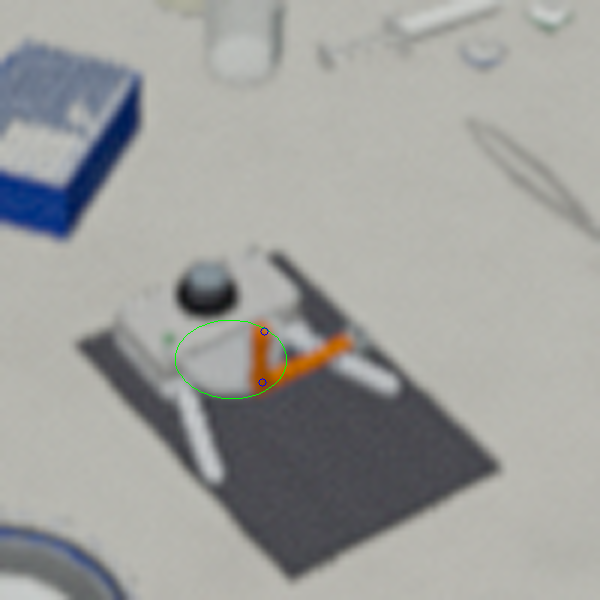

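View pics/top21o.png

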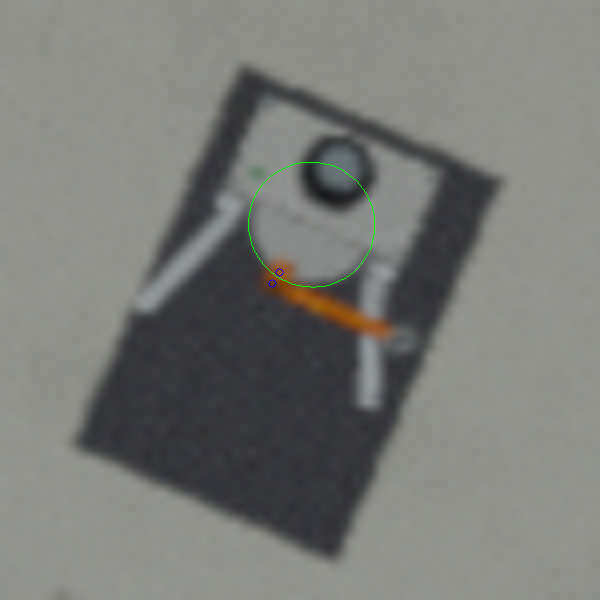

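View pics/scene21.png

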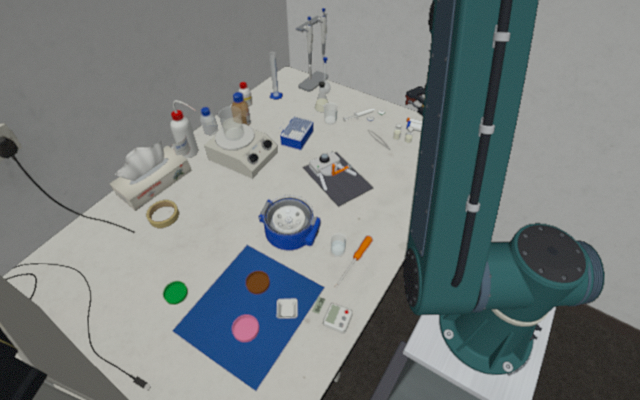

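The gate is square across the way, with the knob on its predicted shut position in both views. The dish outline matches home, the bystanders haven't moved, and the gripper is clear in the air. Handing in.

```bash
python3 -m handwheel '[[1,[0,0,0],[0,0,0]],[1,[0,0,0],[0,0,0]]]' | head -2; python3 -c "
from cell import *
print(finish_job())"
```

```text
time: 31.5
ee_pos: [0.3821, -0.4294, 0.1386]
the job is handed in; nothing more can be done
None
```

The job is handed in at 31.5 s. I carried the dish over the centrifuge, set it flat on the apron, and pushed it home with the closed fingers. Only then did I swing the gate shut, and I backed the arm clear.

**Last checks:**
- **Dish:** it stopped firmly against the pads, and its outline matched the nest to about 1 px (1–2 mm) in both cameras while the gate was still open.
- **Gate:** it met its stop within 1 mm of the expected place, and the knob sat at its shut position in both final views.
- **Bystanders:** I saw no movement of the boat, beaker or vial in the final scene picture, judged by eye.
- **Arm:** it hung free at hand-in, with wrist force under 1 N on the last reading.

**What disagreed or failed:**
- **Fingertip height:** the tips turned out to be level with the reported TCP, not 25 mm ahead of it as stated, so the first grasp closed above the dish.
- **Contact force:** the touch that found this pressed the dish top with closed fingers, peaking at 56 N on the wrist. The dish did not visibly move, and I used the corrected height from then on.

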